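# Clip a test cassette into the reading stand

## Task

Load the narrow test cassette into the reading stand: swing the spring clip up by its cross bar until it stays open by itself and let go of it, then lay the cassette on the stand's deck and slide it, either way round, between the guides until it bears gently against the end stop. Then lower the clip in the hand onto the cassette, without letting it snap down, and let go. Press nothing hard against the stand and leave the other things on the table where they are.

Things in the scene. Friction and masses are not known exactly. Their poses are not given: they have to be found in the camera images.
- stand: reading stand, fixed to the table: grey base plate 210 x 86 x 8 mm, grey deck with its top 30 mm above the table. Origin on the table below the end stop's face, on the centre line; x is the direction a cassette is pushed in, z up. The deck is a 16 mm wide tongue from x = -160 to -45 mm (free for fingers on both sides down to the base plate), then 42 mm wide up to x = +40 mm
- guide_mouth (a point): middle of the mouth between two aluminium guide rails on the deck, at x = -45 mm, z = 30 mm in the stand. The rails are 5 mm high; they are about 34 mm apart here, narrow to 28 mm apart at x = -30 mm and run on parallel to the end stop at x = 0
- stop: end stop, a rigid aluminium block 8 x 24 x 6 mm on the deck at the end of the guides. Origin at the foot of the face that the cassette must touch (30 mm above the table), axes as the stand's
- hinge (a point): middle of the clip's hinge axis, at x = +22, z = 46 mm in the stand; the axis is the stand's y axis
- clip (a joint): angle of the steel spring clip (rad): 0 shut, nose 1 mm above the bare deck; about 0.11 resting on a seated cassette; 1.5 fully open, nearly upright. An over-centre spring pulls it shut below about 0.75 and holds it open above; it takes about 3 N at the bar, and let go below 0.7 it snaps down fast. The arm is 16 mm wide, its nose 60 mm from the hinge
- clip_bar (a point): middle of the cross bar at the clip's free end: round, 10 mm diameter, 100 mm long along the stand's y. At angle 0 it is 80 mm from the hinge towards stand -x and 4 mm above it; it moves in an arc about the hinge. Both ends stick out past the deck and can be pinched from above 34 mm from the middle; the bar can turn between the fingers
- cassette_mid (a point): centre of the narrow test cassette, a white rigid plastic plate 90 x 25 x 7 mm, x along its length, z up; lies flat on the blue mat (mat top 2 mm above the table), 22 g. Seated, its centre is 45 mm from the stop's face
- wide_cassette_mid (a point): centre of another white cassette, 90 x 48 x 7 mm, too wide for the stand, lying flat on the same mat; leave it alone
- drop_bottle: small white bottle, 28 mm diameter, 60 mm high, origin under its base; leave it alone
- tape_roll: roll of tape lying flat, 90 mm diameter, 24 mm high, origin under its centre; leave it alone
- sanitiser: pump bottle, 68 mm diameter, 180 mm high, origin under its base; leave it alone
- pen: black pen, 130 mm long, 9 mm diameter; leave it alone
Mind the look-alikes: they are no part of the job. What is shaped like the stand but yellow is not meant. What is shaped like the part that bears cassette_mid but turquoise is not meant.

How it is judged:
On the way, in this order (a step that is already met when the one before it is completed fails the run):
1. the clip stands open by itself, let go (value of joint clip above 1.3 rad and contact force between each of the arm, the fingers and clip below 0.1 N), for 0.2 s.
2. under the open clip the cassette bears against the end stop (1 N or more) (value of joint clip above 1.2 rad and contact force between cassette and stop above 1 N and x of cassette_mid in the frame of stop above -0.0475 m and z of cassette_mid in the frame of stop below 0.0065 m), for 0.1 s.
3. the clip is brought down in the hand: the fingers are on it while it is within about 0.15 rad of the cassette (value of joint clip below 0.26 rad and contact force between the fingers and clip above 0.3 N), for 0.1 s.
At the end, for the whole second after the job is handed in: The narrow cassette lies flat on the deck between the guides, within 2.5 mm of the end stop and in line with the stand (5 degrees), with the shut clip pressing on it, at rest and let go (x of cassette_mid in the frame of stop above -0.0475 m and z of cassette_mid in the frame of stop below 0.0055 m and horizontal distance between cassette_mid and stop below 0.0475 m and angle between the x axis of cassette_mid and the x axis of stand, either way round below 0.09 rad and contact force between clip and cassette above 0.8 N and value of joint clip between 0.05 and 0.16 rad and linear speed of cassette below 0.01 m/s); the robot touches nothing.
It fails at once if the cassette is pressed with more than 15 N against the stop or by the clip, or with more than 30 N in all against the stand (contact force between cassette and stop above 15 N or contact force between clip and cassette above 15 N or contact force between cassette and stand above 30 N).
It fails at once if the clip snaps down (faster than 6 rad/s) (velocity of joint clip below -6 rad/s).
It fails at once if another thing on the table is moved more than 20 mm (distance of any of wide_cassette_mid, drop_bottle, tape_roll, sanitiser from where it was at the start of the episode above 0.02 m or distance of pen from where it was at the start of the episode above 0.03 m).
It also fails if it takes over 72 s, if anything falls off the work surface, if the arm or the gripper's body presses on something with over 40 N, if the wrist force passes 120 N, or if a joint passes its speed limit or range.

## Robot

A 6-joint arm with a two-finger parallel gripper is mounted at the origin on the work surface. World frame = base frame: x ahead of the robot, y to its left, z up, the work surface at z = 0. Lengths are in m, angles in rad, forces in N, time in s.
With the tool pointing down it reaches from about 0.25 to 0.775 m from the base axis. Payload 4 kg.
Tool frame: the origin (TCP) lies midway between the tips of the shut fingers; the grasp point (between the pads) lies 19 mm behind it; z points along the fingers, y is the direction in which the jaws open and shut (so a half turn about z gives the same grasp; the last joint's range is limited). The gripper opens to 94 mm and grips with 3 to 60 N. Pads are 16 mm wide; open, the fingers measure 119 mm over their backs; the gripper's body (75 mm by 177 mm) begins 78 mm behind the grasp point.
Start: joints at [-1.204, 0.087, 1.371, -0, 1.684, -0.103], TCP at [0.249, -0.49, 0.18] pointing down, gripper open.
Joint ranges: [-3.1, 3.1], [-0.76, 2.03], [0.27, 2.55], [-1.08, 4.22], [0.17, 2.65], [-2.57, 2.57]. Speed limits (rad/s): [2.79, 2.79, 3.14, 3.14, 3.14, 3.14].

## Interface

Orientations are given as [roll, pitch, yaw] about the fixed x, y, z axes, in that order (R = Rz(yaw) Ry(pitch) Rx(roll)).
In Python, from bench import robot gives the robot as it stands.
- The arm moves only by the tool drive_tool, never from a script. Its argument "series" is a list that holds one entry, the list of rows, each a list of 7 numbers: the turn, a rotation vector about the tool's x, y, z in rad, then the shift along the tool's x, y, z in cm, then the opening in per cent of the stroke, from 0 (shut) to 100 (fully open). In form: [[[rx, ry, rz, tx, ty, tz, fingers], ...]]. A call has 1 to 20 rows; each row is the pose to reach, as a shift and turn from the pose measured when the call began, along the tool's axes at that moment; what a row does not reach only later rows make up. A row lasts 1/10 s, in which the tool goes at most 50 mm and 8.59 degrees, less where a joint would pass 70% of its speed; a pose out of reach is approached as far as the arm can. A call with a gripper value outside its range is refused whole. The fingers move at their own pace and stop on an object; the grip force is fixed at half the most. Time passes only in rows, so rows that repeat a pose let the fingers close. It gives the time, the measured TCP pose, the force and the opening at its end, in the units of the state.
- robot.get_obs(): the state, without advancing time (a new reading comes with each control period).
- robot.snapshot(name): name is "scene" or "top" or "wrist"; returns a dict with "img" (480x640x3 uint8, blue, green, red), "depth" (480x640 float32, m along the optical axis (not along the pixel's ray), 0 where there is no reading), "vertical_fov" (degrees; the focal length in pixels is half the picture's height over the tangent of half this angle, whatever the lens; pixels are square), "cx", "cy" (the principal point, pixels), "dist_coeffs" ([k1, k2, p1, p2, k3] as OpenCV has them; the pictures are not rectified), "rvec" (rotation vector, rad) and "tvec" (3), from world to camera coordinates, as OpenCV has them. Camera axes: x right, y down, z forward; pixel columns grow to the right and rows downward; lengths in m; the calibration is good to about 2 mm. A picture is of the moment at which its call begins.
- robot.close_job(): hands the job in, once; it reports no verdict.
The state is a dict: "time": time; "joint_positions": joint angles; "qvel": joint speeds; "joint_torque": joint torques, N m; "tool_pos": TCP position; "ee_rot": TCP orientation; "wrist_force": force on the tool from outside, world axes, zero at the start; "wrist_torque": the same for the moment, N m; "width": finger opening in m.
Only numpy, scipy, OpenCV 4.12 (cv2) and the standard library are available. Lean on these libraries where they do the work, as an engineer would, in place of code of your own. Each camera call takes 0.05 s, during which the arm holds its last target.

## Working session

There is one attempt and no reset: what is moved stays moved. The work goes in short steps, Python scripts to look and compute and a tool call to move; the robot and the scene stay as the last step left them, time stands still between calls to the robot, and variables do not carry over. Pictures are saved under pics/ and viewed, and the job is handed in when it is done.

Besides the shell and the picture viewer there is one more tool, called after "Call:" as name(argument=value, ...), one argument or row to a line, values as JSON. drive_tool: Moves the arm, as the interface text tells. Its arguments: {"type":"object","properties":{"series":{"type":"array","items":{"type":"array","items":{"type":"array","items":{"type":"number"}}}}},"required":["series"]}

```bash
ls; mkdir -p pics; cat > h.py <<'E'
import numpy as np, cv2
from bench import robot
from scipy.spatial.transform import Rotation as Ro
def snap(n,f=None):
    s=robot.snapshot(n)
    np.savez('last_%s.npz'%n,**{k:np.asarray(v) for k,v in s.items()})
    if f: cv2.imwrite('pics/'+f,s['img'])
    return s
def load(n):
    return dict(np.load('last_%s.npz'%n))
def KD(s):
    f=240/np.tan(np.radians(float(s['vertical_fov']))/2)
    return np.array([[f,0,float(s['cx'])],[0,f,float(s['cy'])],[0,0,1]]),np.asarray(s['dist_coeffs'],float)
def ray(s,px):
    K,D=KD(s); u=cv2.undistortPoints(np.array(px,float).reshape(-1,1,2),K,D).reshape(-1,2)
    R=cv2.Rodrigues(np.asarray(s['rvec'],float))[0]; t=np.asarray(s['tvec'],float).ravel()
    d=np.c_[u,np.ones(len(u))]@R; return -R.T@t,d
def at_z(s,px,z):
    c,d=ray(s,px); return c+d*((z-c[2])/d[:,2])[:,None]
def at_depth(s,px):
    c,d=ray(s,px); p=np.array(px,int).reshape(-1,2); return c+d*s['depth'][p[:,1],p[:,0]][:,None]
def cloud(s):
    v,u=np.mgrid[0:480,0:640]; px=np.c_[u.ravel(),v.ravel()]
    c,d=ray(s,px); return (c+d*s['depth'].ravel()[:,None]).reshape(480,640,3)
def proj(s,P):
    K,D=KD(s); return cv2.projectPoints(np.array(P,float).reshape(-1,1,3),np.asarray(s['rvec'],float),np.asarray(s['tvec'],float),K,D)[0].reshape(-1,2)
E
python3 - <<'E'
from h import *
for n in ['scene','top','wrist']: snap(n,n+'0.png')
print(robot.get_obs())
E
```

```text
pics
{'time': 0.15, 'joint_positions': array([-1.20409313e+00,  8.78170652e-02,  1.37188053e+00, -2.67845737e-05,
        1.68360560e+00, -1.03097988e-01]), 'qvel': array([ 0.00065967, -0.00172616, -0.00421311,  0.00027242,  0.00105309,
        0.00020248]), 'joint_torque': array([ 1.72044238e-03, -3.40642655e+01, -3.02793324e+01,  7.19727343e-02,
        3.04801238e-02, -1.12920191e-04]), 'tool_pos': array([ 0.24881234, -0.48998725,  0.17916917]), 'ee_rot': array([-3.13988846e+00, -1.49562674e-04,  4.69798069e-01]), 'wrist_force': array([-0.05337278,  0.63560369,  0.03637587]), 'wrist_torque': array([ 0.00265239,  0.01506479, -0.0515721 ]), 'width': 0.09367449584778004}
```

View pics/scene0.png

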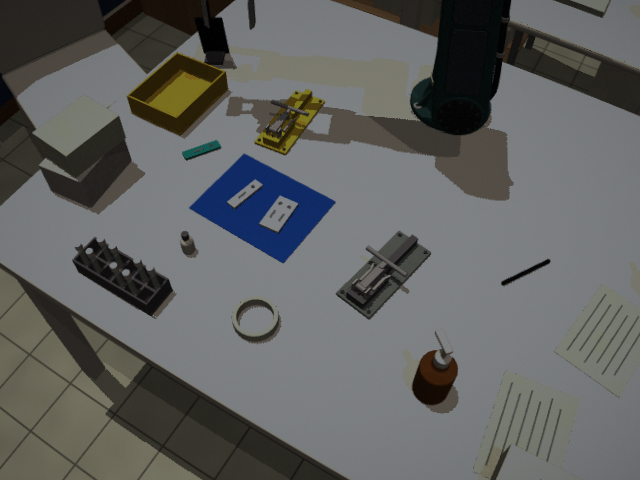

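View pics/top0.png

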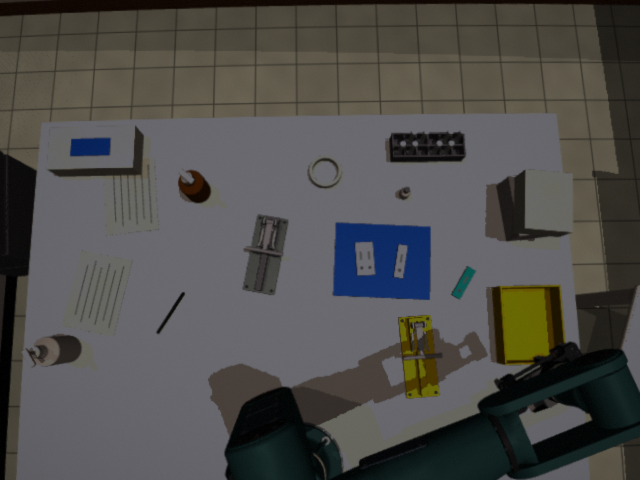

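View pics/wrist0.png

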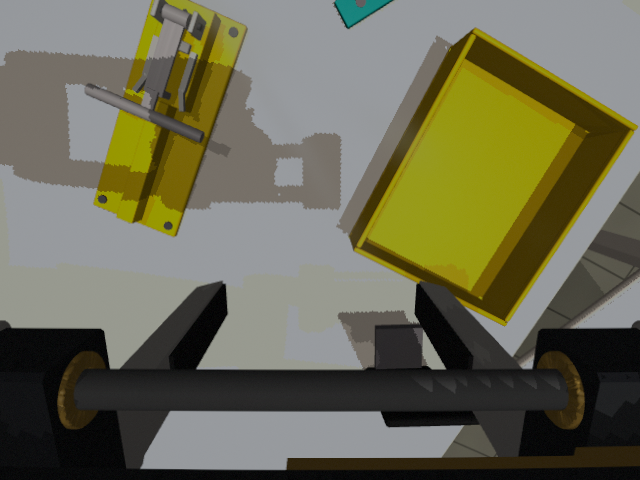

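Top view candidates:
- **Narrow cassette:** white narrow plate at (400,261), wide white plate at (365,258), turquoise plate at (463,282). I choose (400,261).
- **Stand:** grey at (266,255), yellow at (419,357). I choose grey.

Next I check a close crop and measure.

```bash
python3 - <<'E'
from h import *
s=load('top'); im=s['img']
a=cv2.resize(im[200:310,230:310],None,fx=5,fy=5,interpolation=cv2.INTER_CUBIC)
b=cv2.resize(im[220:300,340:420],None,fx=5,fy=5,interpolation=cv2.INTER_CUBIC)
b=cv2.copyMakeBorder(b,0,a.shape[0]-b.shape[0],0,0,cv2.BORDER_CONSTANT)
cv2.imwrite('pics/crop1.png',np.hstack([a,b]))
C=cloud(s)
# cassettes: bright in mat
g=im.astype(int).min(axis=2)
roi=np.zeros((480,640),bool); roi[228:295,338:428]=1
m=((g>110)&roi).astype(np.uint8)
n,l,st,_=cv2.connectedComponentsWithStats(m)
for i in range(1,n):
    if st[i,4]>30:
        k,_=cv2.findContours((l==i).astype(np.uint8),cv2.RETR_EXTERNAL,cv2.CHAIN_APPROX_NONE)
        q=at_z(s,k[0].reshape(-1,2),0.009)
        r=cv2.minAreaRect((q[:,:2]*1000).astype(np.float32)); print('cas',st[i],r, C[l==i].mean(0))
# stand points: height>4mm
roi=np.zeros((480,640),bool); roi[205:305,235:300]=1
P=C[roi]; print('table z',np.median(P[:,2]))
P=P[(P[:,2]>0.005)]
for lo,hi in [(.004,.014),(.02,.034),(.034,.04),(.04,.08)]:
    q=P[(P[:,2]>lo)&(P[:,2]<hi)]
    if len(q)>3:print(lo,len(q),cv2.minAreaRect((q[:,:2]*1000).astype(np.float32)))
E
```

```text
table z 0.0018318636536827082
0.004 1334 ((550.330322265625, 83.55844116210938), (269.6351623535156, 173.77798461914062), 0.49884629249572754)
0.02 470 ((549.5891723632812, 89.54259490966797), (44.737876892089844, 200.75518798828125), 79.38201141357422)
0.034 72 ((544.9133911132812, 88.3900375366211), (41.0810432434082, 188.7580108642578), 81.0283203125)
0.04 364 ((591.3486938476562, 80.14566040039062), (99.30140686035156, 93.15746307373047), 78.70556640625)
```

View pics/crop1.png

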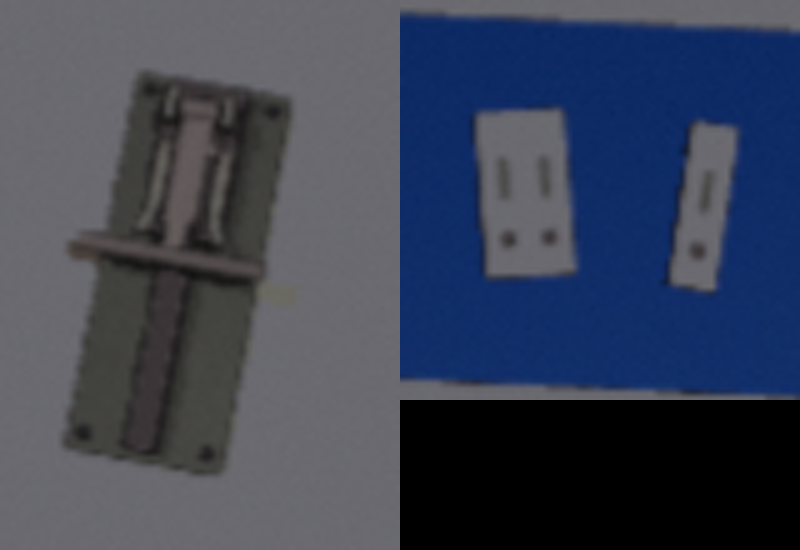

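Crop confirms: the narrow white plate is at top (400,261), and the grey stand's bar is at (263,251) with its hinge at the upper end. Next I fit the outlines.

```bash
python3 - <<'E'
from h import *
s=load('top'); im=s['img']; C=cloud(s)
hsv=cv2.cvtColor(im,cv2.COLOR_BGR2HSV)
roi=np.zeros((480,640),bool); roi[228:295,338:428]=1
m=((hsv[...,1]<110)&roi).astype(np.uint8)
n,l,st,_=cv2.connectedComponentsWithStats(m)
for i in range(1,n):
    if st[i,4]>60:
        k,_=cv2.findContours((l==i).astype(np.uint8),cv2.RETR_EXTERNAL,cv2.CHAIN_APPROX_NONE)
        q=at_z(s,k[0].reshape(-1,2),0.009)
        print('cas',st[i],cv2.minAreaRect((q[:,:2]*1000).astype(np.float32)), C[l==i].mean(0))
roi=np.zeros((480,640),bool); roi[205:305,235:300]=1
print('bg',im[215,240],hsv[215,240],'base',im[280,250],hsv[280,250])
# corner pixels of base from crop: (142,72),(290,98),(222,474),(65,446)
px=np.array([(142,72),(290,98),(222,474),(65,446)])/5+[230,200]-.4
q=at_z(s,px,0.008); print(q); print(np.linalg.norm(np.diff(np.r_[q,q[:1]],axis=0),axis=1), q.mean(0))
px=np.array([(72,247),(262,270)])/5+[230,200]-.4
q=at_z(s,px,0.055); print('bar',q, np.linalg.norm(q[1]-q[0]),q.mean(0))
E
```

```text
cas [355 242  20  34 611] ((531.98583984375, -179.72763061523438), (90.72718048095703, 49.12427520751953), 2.4154391288757324) [ 0.5310966  -0.17904523  0.01456592]
cas [394 244  14  35 322] ((523.4313354492188, -275.6006774902344), (26.25661849975586, 90.41460418701172), 79.60358428955078) [ 0.52367892 -0.27570913  0.00817322]
bg [112 105 106] [124  16 112] base [64 67 67] [30 11 67]
[[0.65848885 0.10812688 0.008     ]
 [0.64261521 0.027006   0.008     ]
 [0.43834162 0.06466486 0.008     ]
 [0.45439046 0.14881677 0.008     ]]
[0.08265936 0.20771589 0.0856686  0.20811491] [0.54845903 0.08715363 0.008     ]
bar [[0.55502588 0.13898583 0.055     ]
 [0.54141495 0.03963204 0.055     ]] 0.10028176183273511 [0.54822041 0.08930894 0.055     ]
```

```bash
cat >> h.py <<'E'
def tool():
    o=robot.get_obs(); return np.array(o['tool_pos']),Ro.from_euler('xyz',o['ee_rot']),o
def row(p,yaw,roll=np.pi):
    p0,R0,_=tool(); R=Ro.from_euler('xyz',[roll,0,yaw])
    return np.round(np.r_[(R0.inv()*R).as_rotvec(), R0.inv().apply(np.array(p)-p0)*100],3)
SO=np.array([0.5485,0.0872,0])+0.055*np.array([np.cos(-.189),np.sin(-.189),0]); SY=-0.189
def stand(p): return SO+Ro.from_euler('z',SY).apply(p)
E
python3 - <<'E'
from h import *
s=load('wrist'); p0,R0,o=tool()
R=cv2.Rodrigues(s['rvec'])[0]; c=-R.T@s['tvec'].ravel()
print('cam in tool',R0.inv().apply(c-p0),'axis',R0.inv().apply(R[2]), s['vertical_fov'])
print(stand([0,0,0]), stand([-.058,0,.05]))
print(row(stand([-.058-.09,-.0,.25]),1.382))
print(row(stand([-.058,-.034,.2]),1.382))
E
```

```text
cam in tool [ 0.07135204  0.00068697 -0.20400082] axis [-2.44816160e-01  2.96374013e-04  9.69569472e-01] 64.0186729672812
[0.60252059 0.07686678 0.        ] [0.54555342 0.08776363 0.05      ]
[-2.0000e-03 -1.0000e-03 -9.1200e-01  4.5499e+01 -4.3604e+01 -7.0020e+00]
[-2.0000e-03 -1.0000e-03 -9.1200e-01  5.0533e+01 -3.5397e+01 -2.0150e+00]
```

```bash
python3 - <<'E'
from h import *
print(row(stand([-.058,-.09,.22]),1.382))
E
```

```text
[-2.0000e-03 -1.0000e-03 -9.1200e-01  4.7105e+01 -3.0972e+01 -4.0230e+00]
```

Call:
drive_tool(
  series=[
    [[0,0,-0.15,4,-2.6,-4,40],[0,0,-0.3,8,-5.2,-4,40],[0,0,-0.45,12,-7.9,-4,40],[0,0,-0.6,16,-10.5,-4,40],[0,0,-0.75,20,-13.1,-4,40],[0,0,-0.912,24,-15.7,-4,40],[0,0,-0.912,28,-18.4,-4,40],[0,0,-0.912,32,-21,-4,40],[0,0,-0.912,36,-23.6,-4,40],[0,0,-0.912,40,-26.2,-4,40],[0,0,-0.912,44,-28.9,-4,40],[0,0,-0.912,47.1,-31,-4,40],[0,0,-0.912,47.1,-31,-4,40],[0,0,-0.912,47.1,-31,-4,40],[0,0,-0.912,47.1,-31,-4,40]],
  ],
)

```text
time: 1.65
tool_pos: [0.528, -0.0014, 0.2196]
ee_rot: [-3.14, -0.001, 1.381]
wrist_force: [0.2, -0.3, -1.0]
width: 0.0378
```

```bash
python3 - <<'E'
from h import *
snap('wrist','w1.png')
E
```

```text
(no output)
```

View pics/w1.png

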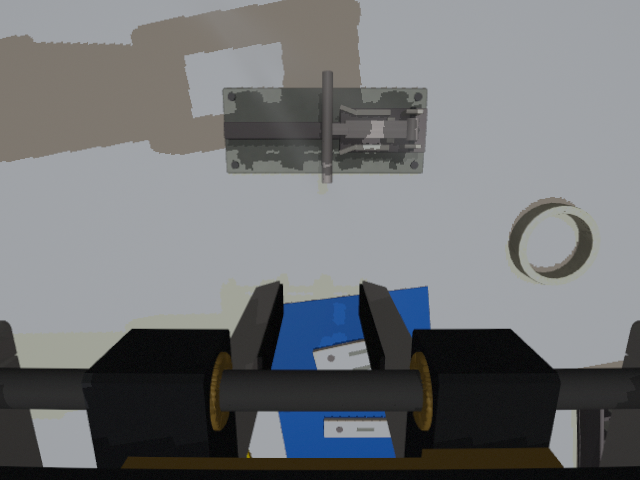

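The wrist view shows the grey stand: base corners (223,88), (427,88), (423,173), (228,173), and the bar from (327,71) to (327,183). Next I refine the pose.

```bash
python3 - <<'E'
from h import *
s=load('wrist'); im=s['img']
cv2.imwrite('pics/w1c.png',cv2.resize(im[60:195,210:440],None,fx=3.4,fy=3.4,interpolation=cv2.INTER_CUBIC))
q=at_z(s,[(223,88),(427,88),(423,173),(228,173)],.008);print(q,q.mean(0))
x=(q[1]+q[2]-q[0]-q[3])[:2];print('yaw',np.arctan2(x[1],x[0]),'len',np.linalg.norm(x)/2,np.linalg.norm(q[0]-q[3]),np.linalg.norm(q[1]-q[2]))
b=at_z(s,[(327.5,71),(327,183)],.05);print('bar',b,b.mean(0),np.linalg.norm(b[1]-b[0]),np.arctan2(*(b[0]-b[1])[:2]))
c=q.mean(0);Y=np.arctan2(x[1],x[0]);d=Ro.from_euler('z',-Y).apply(b.mean(0)-c);print('bar rel base c',d)
E
```

```text
[[0.45647112 0.1490396  0.008     ]
 [0.65993566 0.11004546 0.008     ]
 [0.645042   0.02633214 0.008     ]
 [0.44083235 0.06542547 0.008     ]] [0.55057028 0.08771067 0.008     ]
yaw -0.1892515476532575 len 0.20754270858388862 0.08506405216790622 0.08502788246664941
bar [[0.56149018 0.13681076 0.05      ]
 [0.5425501  0.03837118 0.05      ]] [0.55202014 0.08759097 0.05      ] 0.10024508500838426 0.19008034650793096
bar rel base c [0.00144649 0.00015519 0.042     ]
```

View pics/w1c.png

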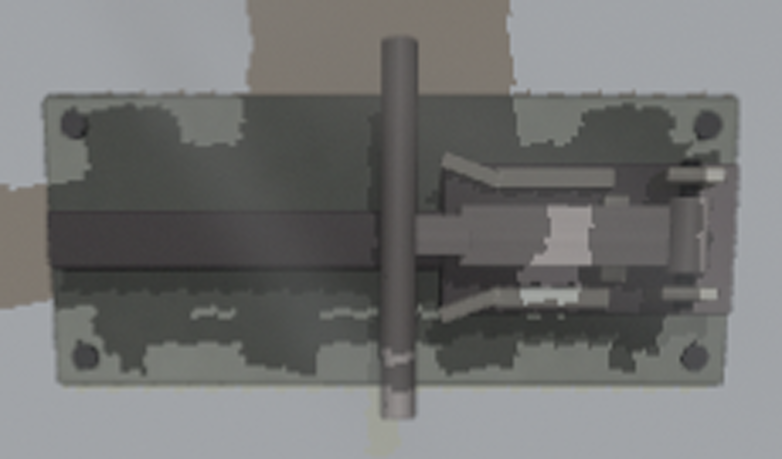

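```bash
python3 - <<'E'
from h import *
s=load('wrist')
b=at_z(s,[(327.5,71),(327,183)],.05).mean(0); Y=-.1895
f=lambda c,z: Ro.from_euler('z',-Y).apply(at_z(s,np.array(c)/3.4+[210,60]-.35,z)-b)*1000
print('tongue end',f([(50,212),(58,268)],.03))
print('deck end',f([(738,164),(732,314)],.03))
print('wide start',f([(444,165),(443,313)],.03))
print('rail mouth tips',f([(443,160),(443,316)],.035))
print('hinge',f([(687,200),(687,270)],.05))
print('base',f([(43,95),(738,96),(723,384),(60,383)],.008))
print('tongue edges/ arm',f([(200,211),(200,268)],.03))
E
```

```text
tongue end [[-100.59447797    7.64902727  -20.        ]
 [ -99.15432096   -7.94894155  -20.        ]]
deck end [[ 96.92765621  20.83145747 -20.        ]
 [ 97.81455483 -20.90955095 -20.        ]]
wide start [[ 12.83717548  20.32896349 -20.        ]
 [ 13.03109959 -20.79861214 -20.        ]]
rail mouth tips [[ 12.30619343  21.1358343  -15.        ]
 [ 12.8050205  -21.65129748 -15.        ]]
hinge [[78.35097362  9.29211645  0.        ]
 [79.35698238 -9.16080213  0.        ]]
base [[-106.1075231    42.744157    -42.        ]
 [ 101.45067217   42.4882839   -42.        ]
 [ 102.11761935  -42.21319514  -42.        ]
 [-105.73200461  -41.97397064  -42.        ]]
tongue edges/ arm [[-57.27181923   7.79923804 -20.        ]
 [-57.76380115  -8.04949368 -20.        ]]
```

```bash
python3 - <<'E'
from h import *
s=load('wrist'); p,R,o=tool()
cv2.imwrite('pics/w1f.png',cv2.resize(s['img'][260:340,230:410],None,fx=4,fy=4,interpolation=cv2.INTER_CUBIC))
for x in(.008,-.008):
  for y in (-.0189,.0189): print(x,y,(proj(s,p+R.apply([x,y,0]))[0]-[230,260])*4+1.5)
E
sed -i 's/^SO=.*/SO=np.array([0.6085,0.0767,0]); SY=-0.1895/' h.py
python3 - <<'E'
from h import *
print(stand([-.058,-.034,.05]),row(stand([-.058,-.034,.10]),1.381))
E
```

```text
0.008 -0.0189 [221.54118639  35.98927832]
0.008 0.0189 [493.84928903  36.41577982]
-0.008 -0.0189 [223.99114092 144.24044622]
-0.008 0.0189 [491.30223041 144.66394611]
[0.54513378 0.05423399 0.05      ] [-1.0000e-03 -1.0000e-03 -1.0000e-03  5.8000e+00  6.3400e-01  1.1983e+01]
```

View pics/w1f.png

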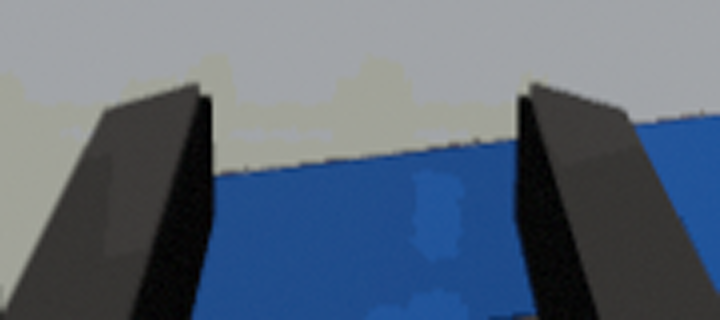

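```bash
python3 - <<'E'
from h import *
s=load('wrist'); p,R,o=tool()
g=lambda u,v:(230+(u-1.5)/4,260+(v-1.5)/4)
for c in [(190,95),(120,115),(150,150),(205,110),(200,150),(180,220),(525,120),(545,95),(610,118),(530,200)]:
    px=[np.round(g(*c)).astype(int)]
    print(c,(R.inv().apply(at_depth(s,px)-p)*1000).round(1))
E
```

```text
(190, 95) [[  9.6 -20.1 -28.6]]
(120, 115) [[  9.6 -27.2 -35.9]]
(150, 150) [[ 10.  -22.3 -48.1]]
(205, 110) [[  8.2 -18.  -30.6]]
(200, 150) [[  5.6 -17.9 -37. ]]
(180, 220) [[  5.7 -17.9 -57.3]]
(525, 120) [[  8.1  19.8 -34. ]]
(545, 95) [[  9.4  22.9 -27.8]]
(610, 118) [[  9.7  29.2 -37.1]]
(530, 200) [[  1.4  19.7 -42.1]]
```

```bash
python3 - <<'E'
from h import *
w=load('wrist'); C=cloud(w); print('table z',np.median(C[200:260,150:450,2]), 'mat/dep',robot.get_obs()['tool_pos'])
s=snap('scene','s1.png'); p,R,o=tool()
for y in(-.0189,.0189):
  for z in (0,-.019,-.027): print(y,z,proj(s,p+R.apply([.0,y,z]))[0].round(1))
u=proj(s,p)[0].astype(int); print(u)
x0,y0=u-[60,110]
cv2.imwrite('pics/s1c.png',cv2.resize(s['img'][y0:y0+150,x0:x0+160],None,fx=4,fy=4,interpolation=cv2.INTER_CUBIC)); print(x0,y0)
E
```

```text
table z -0.0004322608982082199 mat/dep [ 0.52800919 -0.00164471  0.2197818 ]
-0.0189 0 [361.8 173.2]
-0.0189 -0.019 [362.5 166.3]
-0.0189 -0.027 [362.8 163.3]
0.0189 0 [348.6 184.8]
0.0189 -0.019 [349.2 177.8]
0.0189 -0.027 [349.4 174.9]
[355 178]
295 68
```

View pics/s1c.png

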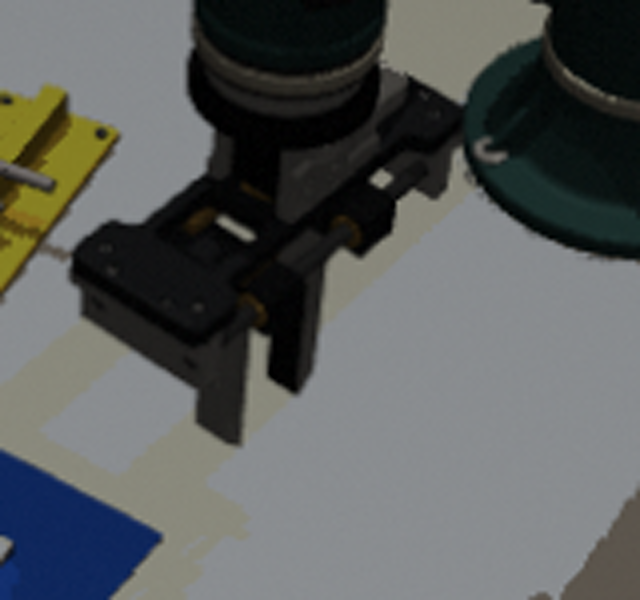

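```bash
python3 - <<'E'
from h import *
s=load('scene'); p,R,o=tool()
for x in(-.0095,.0095):
 for y in(-.0189,.0189):
  for z in (0,-.027): print(x,y,z,((proj(s,p+R.apply([x,y,z]))[0]-[295,68])*4+1.5).round(1))
E
```

```text
-0.0095 -0.0189 0 [252.6 412. ]
-0.0095 -0.0189 -0.027 [256.3 372.1]
-0.0095 0.0189 0 [200.  457.9]
-0.0095 0.0189 -0.027 [202.8 418.2]
0.0095 -0.0189 0 [284.6 432.8]
0.0095 -0.0189 -0.027 [288.9 393. ]
0.0095 0.0189 0 [232.2 479.2]
0.0095 0.0189 -0.027 [235.5 439.7]
```

Both cameras show the visible finger tips about 27 mm short of the reported TCP. I'll test this at the bar: I close at a height where only the nominal tips would reach it, which does no harm in either case.

```bash
python3 - <<'E'
from h import *
print(row(stand([-.058,-.034,.033]),1.381))
E
```

```text
[-1.0000e-03 -1.0000e-03 -1.0000e-03  5.8000e+00  6.2900e-01  1.8697e+01]
```

Call:
drive_tool(
  series=[
    [[0,0,0,3,0.6,3,40],[0,0,0,5.8,0.6,6,40],[0,0,0,5.8,0.6,9,40],[0,0,0,5.8,0.6,12,40],[0,0,0,5.8,0.6,14,40],[0,0,0,5.8,0.6,16,40],[0,0,0,5.8,0.6,17.5,40],[0,0,0,5.8,0.6,18.7,40],[0,0,0,5.8,0.6,18.7,40],[0,0,0,5.8,0.6,18.7,40]],
  ],
)

```text
time: 2.75
tool_pos: [0.5453, 0.054, 0.0335]
ee_rot: [3.142, -0.001, 1.379]
wrist_force: [-0.3, 0.0, 0.9]
width: 0.0374
```

```bash
python3 - <<'E'
from h import *
s=snap('scene'); p,R,o=tool(); print(p)
u=proj(s,p)[0].astype(int);x0,y0=u-[90,90]
cv2.imwrite('pics/s2c.png',cv2.resize(s['img'][y0:y0+140,x0:x0+180],None,fx=4,fy=4,interpolation=cv2.INTER_CUBIC)); print(x0,y0)
E
```

```text
[0.54569561 0.05414734 0.03407356]
279 165
```

View pics/s2c.png

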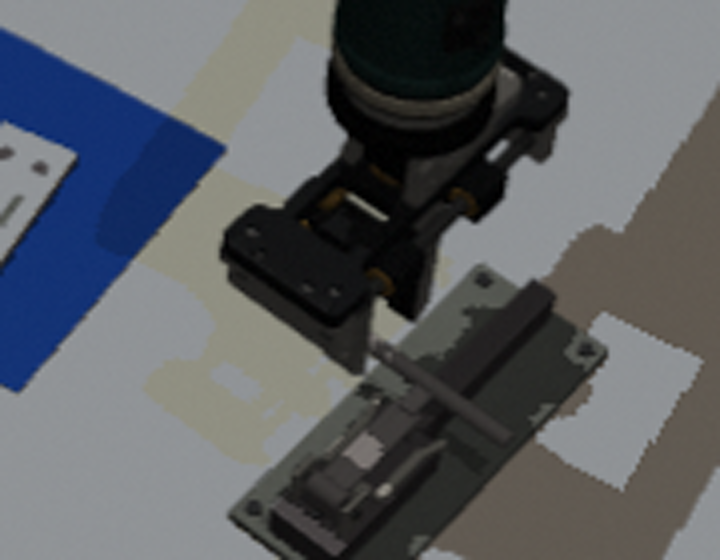

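The picture shows the fingers straddling the bar's -y end (363,372), with the visible tips at about bar height. Closing as the test.

Call:
drive_tool(
  series=[
    [[0,0,0,0,0,0,25],[0,0,0,0,0,0,10],[0,0,0,0,0,0,0],[0,0,0,0,0,0,0],[0,0,0,0,0,0,0],[0,0,0,0,0,0,0]],
  ],
)

```text
time: 3.4
tool_pos: [0.5457, 0.0541, 0.0341]
ee_rot: [3.14, -0.001, 1.379]
wrist_force: [-0.2, 0.2, 0.2]
width: 0.0003
```

The fingers shut fully on air, so the real tips lie about 27 mm behind the reported TCP, as the pictures show. From here I use the real tips. I open, go 26 mm lower and close.

Call:
drive_tool(
  series=[
    [[0,0,0,0,0,0,40],[0,0,0,0,0,0,40],[0,0,0,0,0,0,40],[0,0,0,0,0,0.8,40],[0,0,0,0,0,1.6,40],[0,0,0,0,0,2.4,40],[0,0,0,0,0,2.6,40],[0,0,0,0,0,2.6,40]],
  ],
)

```text
time: 4.2
tool_pos: [0.545, 0.0542, 0.007]
ee_rot: [-3.141, -0.001, 1.379]
wrist_force: [0.7, 0.1, 0.5]
width: 0.0374
```

```bash
python3 - <<'E'
from h import *
s=snap('wrist','w3.png')
E
```

```text
(no output)
```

View pics/w3.png

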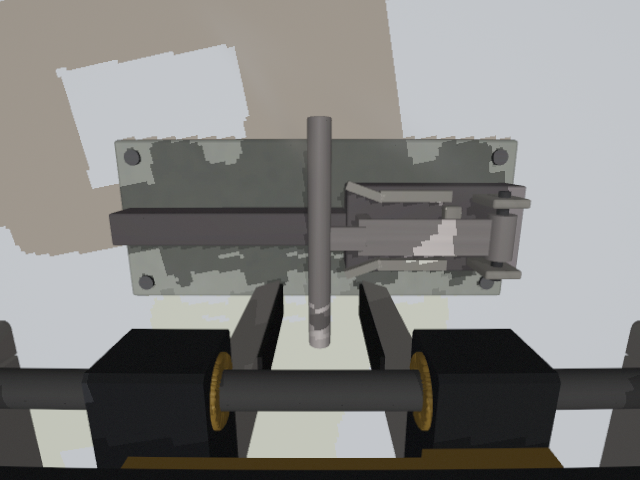

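The bar runs down column 319 between the fingers (inner edges at 283 and 360), and its end is at row 347, so it is well centred. Closing.

Call:
drive_tool(
  series=[
    [[0,0,0,0,0,0,20],[0,0,0,0,0,0,0],[0,0,0,0,0,0,0],[0,0,0,0,0,0,0],[0,0,0,0,0,0,0]],
  ],
)

```text
time: 4.75
tool_pos: [0.5444, 0.0544, 0.0078]
ee_rot: [-3.14, -0.001, 1.38]
wrist_force: [-3.9, 1.6, 2.6]
width: 0.0091
```

```bash
python3 - <<'E'
from h import *
p,R,o=tool();print(o['wrist_force'],o['width'],p,row(p,1.381))
# arc rows: stand dx->tool y , z -> -tool z
r=80.1;f0=.05
tx=R.inv().apply(Ro.from_euler('z',SY).apply([1,0,0]));print('stand x in tool',tx)
for th in np.arange(0,1.5,.1): print(round(th,2),round((80-r*np.cos(f0+th))/10,2),round((r*np.sin(f0+th)-4)/10,2))
E
```

```text
[-3.85146891  1.55209538  2.56106117] 0.009072699073209182 [0.5444024  0.05438664 0.00780947] [-0.002 -0.001 -0.001  0.     0.     0.   ]
stand x in tool [ 0.00176393  0.99999667 -0.00188466]
0.0 0.0 0.0
0.1 0.08 0.8
0.2 0.24 1.58
0.3 0.48 2.35
0.4 0.79 3.08
0.5 1.17 3.79
0.6 1.62 4.45
0.7 2.14 5.06
0.8 2.71 5.62
0.9 3.34 6.12
1.0 4.01 6.55
1.1 4.73 6.91
1.2 5.47 7.2
1.3 6.25 7.42
1.4 7.03 7.55
```

Gripped at 9 mm. Lifting along the arc, first half.

Call:
drive_tool(
  series=[
    [[0,0,0,0,0.08,-0.8,0],[0,0,0,0,0.24,-1.58,0],[0,0,0,0,0.48,-2.35,0],[0,0,0,0,0.79,-3.08,0],[0,0,0,0,1.17,-3.79,0],[0,0,0,0,1.17,-3.79,0]],
  ],
)

```text
time: 5.35
tool_pos: [0.5556, 0.0522, 0.0476]
ee_rot: [-3.138, -0.001, 1.38]
wrist_force: [-7.0, 0.3, 2.1]
width: 0.0089
```

Call:
drive_tool(
  series=[
    [[0,0,0,0,0.48,-0.47,0],[0,0,0,0,1.0,-1.08,0],[0,0,0,0,1.57,-1.64,0],[0,0,0,0,2.2,-2.14,0],[0,0,0,0,2.87,-2.57,0],[0,0,0,0,3.59,-2.93,0],[0,0,0,0,4.33,-3.22,0],[0,0,0,0,5.11,-3.44,0],[0,0,0,0,5.89,-3.57,0],[0,0,0,0,6.1,-3.6,0],[0,0,0,0,6.1,-3.6,0]],
  ],
)

```text
time: 6.45
tool_pos: [0.619, 0.0398, 0.087]
ee_rot: [3.137, -0.002, 1.379]
wrist_force: [0.6, -0.4, 7.0]
width: 0.0091
```

```bash
python3 - <<'E'
from h import *
s=snap('wrist','w4.png'); s=snap('scene','s4.png')
E
```

```text
(no output)
```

View pics/s4.png

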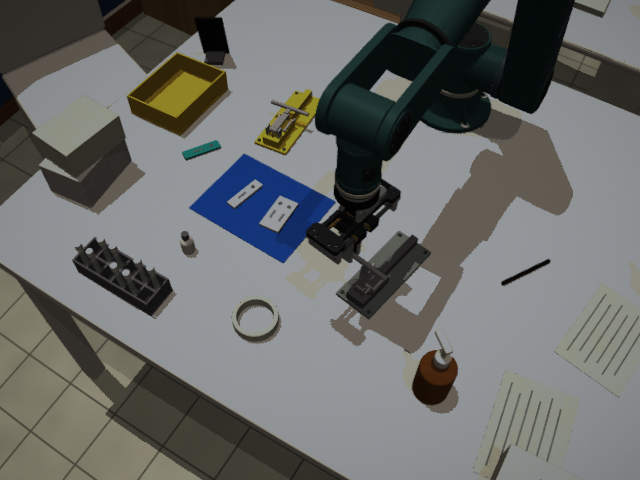

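The bar now stands above the hinge; displacement puts the angle at about 1.45 rad. Releasing and lifting clear.

Call:
drive_tool(
  series=[
    [[0,0,0,0,0,0,10],[0,0,0,0,0,0,30],[0,0,0,0,0,0,45],[0,0,0,0,0,0,45],[0,0,0,0,0,-1.5,45],[0,0,0,0,0,-3,45],[0,0,0,0,0,-5,45],[0,0,0,-2,0,-7,45],[0,0,0,-5,-2,-7,45],[0,0,0,-8,-4,-7,45],[0,0,0,-11,-4,-7,45],[0,0,0,-11,-4,-7,45]],
  ],
)

```text
time: 7.75
tool_pos: [0.5581, -0.0636, 0.1591]
ee_rot: [3.133, -0.0, 1.375]
wrist_force: [0.4, 0.1, 0.2]
width: 0.0424
```

```bash
python3 - <<'E'
from h import *
s=snap('wrist','w5.png'); p,R,o=tool(); print(p,o['width'],o['joint_positions'])
C=cloud(s); Q=Ro.from_euler('z',-SY).apply((C-SO).reshape(-1,3)).reshape(480,640,3)
m=(np.abs(Q[...,1])<.06)&(np.abs(Q[...,0])<.12)&(Q[...,2]>.09)&(Q[...,2]<.16)
m[280:]=0
print(m.sum(),np.median(Q[m],0),np.percentile(Q[m],[2,98],axis=0))
E
```

```text
[ 0.55867977 -0.06188145  0.15882986] 0.042610151031034056 [-0.21253218  0.11205256  1.38565354  0.00201583  1.63554442 -0.01805101]
2695 [ 0.01781947 -0.00985188  0.12857408] [[ 0.00374472 -0.04877798  0.10439633]
 [ 0.02480435  0.00702609  0.13140109]]
```

View pics/w5.png

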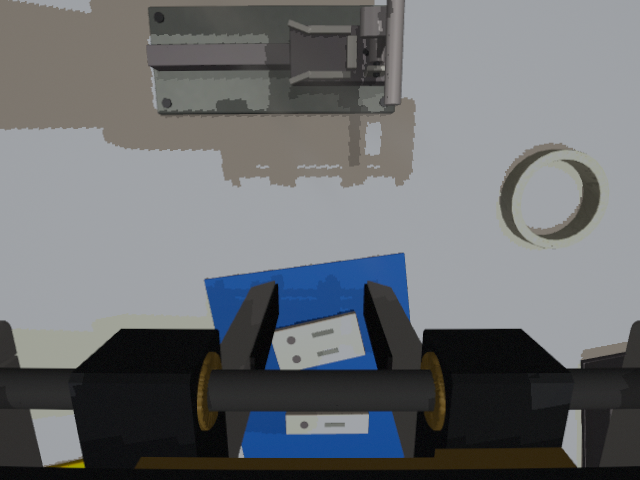

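The clip stays open: the bar measures x≈18, z≈126 mm in the stand, which is about 1.5 rad. The deck is now visible, so I check the guide line and stop.

```bash
python3 - <<'E'
from h import *
s=load('wrist')
a=cv2.resize(s['img'][0:125,140:340+80],None,fx=2.85,fy=2.85,interpolation=cv2.INTER_CUBIC)
cv2.imwrite('pics/w5c.png',a)
a=cv2.resize(s['img'][5:95,270:400],None,fx=6,fy=6,interpolation=cv2.INTER_CUBIC)
cv2.imwrite('pics/w5d.png',a)
E
```

```text
(no output)
```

View pics/w5d.png

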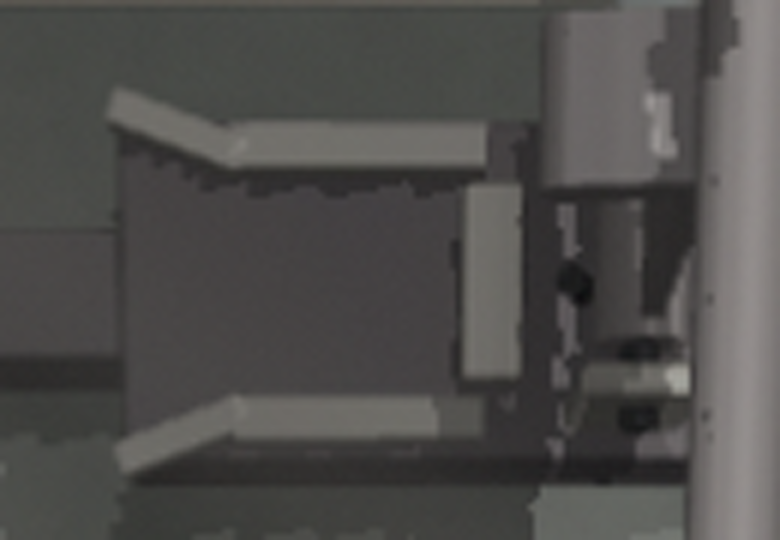

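```bash
python3 - <<'E'
from h import *
s=load('wrist')
f=lambda c,z: (Ro.from_euler('z',-SY).apply(at_z(s,np.array(c)/6+[270,5]-.42,z)-SO)*1000).round(1)
print('stop face foot-top',f([(464,186),(462,376)],.036))
print('inner rails',f([(235,168),(485,167),(240,396),(437,397)],.035))
print('wide start',f([(122,135),(127,440)],.03))
print('tongue edges',f([(60,229),(60,352)],.03))
# cassettes: contours
im=s['img'];hsv=cv2.cvtColor(im,cv2.COLOR_BGR2HSV)
q=at_z(s,[(286,414),(368,414),(369,433),(287,434)],.009);print('cas partial',q)
E
```

```text
stop face foot-top [[  0.2  11.3  36. ]
 [  0.2 -11.6  36. ]]
inner rails [[-29.4  13.8  35. ]
 [  3.   13.8  35. ]
 [-29.1 -13.8  35. ]
 [ -3.  -14.   35. ]]
wide start [[-44.2  19.2  30. ]
 [-44.4 -18.2  30. ]]
tongue edges [[-52.7   7.9  30. ]
 [-53.1  -7.2  30. ]]
cas partial [[ 0.48489932 -0.25439335  0.009     ]
 [ 0.57115213 -0.27204756  0.009     ]
 [ 0.56830672 -0.29620469  0.009     ]
 [ 0.48043818 -0.27947534  0.009     ]]
```

Stand pose confirmed: stop face at x=0.2 mm, rails at y=±13.8 mm. Next I go over the narrow cassette with the jaws across it.

```bash
python3 - <<'E'
from h import *
c=np.array([.525,-.2755,0])+Ro.from_euler('z',-.19).apply([.05,0,0]); c[2]=.14
print(c,row(c,2.952))
E
```

```text
[ 0.57410021 -0.28494294  0.14      ] [ 8.0000e-03  5.0000e-03 -1.5760e+00 -2.1592e+01  5.8050e+00  1.8920e+00]
```

Call:
drive_tool(
  series=[
    [[0,0,-0.14,-2,0.5,0.2,45],[0,0,-0.28,-4,1,0.4,45],[0,0,-0.42,-6,1.6,0.6,45],[0,0,-0.56,-8,2.1,0.8,45],[0,0,-0.7,-10,2.6,1,45],[0,0,-0.84,-12,3.2,1.2,45],[0,0,-0.98,-14,3.8,1.4,45],[0,0,-1.12,-16,4.3,1.6,45],[0,0,-1.26,-18,4.8,1.8,45],[0,0,-1.4,-20,5.3,1.9,45],[0.008,0.005,-1.54,-21.6,5.8,1.9,45],[0.008,0.005,-1.576,-21.6,5.8,1.9,45],[0.008,0.005,-1.576,-21.6,5.8,1.9,45],[0.008,0.005,-1.576,-21.6,5.8,1.9,45]],
  ],
)

```text
time: 9.2
tool_pos: [0.5749, -0.2842, 0.1405]
ee_rot: [3.141, 0.001, 2.953]
wrist_force: [-0.2, 0.9, -0.6]
width: 0.042
```

```bash
python3 - <<'E'
from h import *
s=snap('wrist','w6.png')
hsv=cv2.cvtColor(s['img'],cv2.COLOR_BGR2HSV)
C=cloud(s)
m=((hsv[...,1]<80)&(hsv[...,2]>90)).astype(np.uint8); m[290:]=0
n,l,st,_=cv2.connectedComponentsWithStats(m)
for i in range(1,n):
    if st[i,4]>800:
        k,_=cv2.findContours((l==i).astype(np.uint8),cv2.RETR_EXTERNAL,cv2.CHAIN_APPROX_NONE)
        q=at_z(s,k[0].reshape(-1,2),0.009)
        print(st[i],cv2.minAreaRect((q[:,:2]*1000).astype(np.float32)),np.median(C[l==i],0))
E
```

```text
[     0      0    640    290 111715] ((508.2637634277344, -273.0898742675781), (602.3551635742188, 242.79248046875), 79.23562622070312) [ 4.88140828e-01 -3.65222621e-01 -4.84084149e-04]
[ 394  105   73  116 5956] ((533.6776733398438, -180.61831665039062), (89.77750396728516, 48.725189208984375), 2.477710247039795) [ 0.53183899 -0.180615    0.00848329]
[ 305  121   30  106 3096] ((524.94091796875, -276.07843017578125), (25.101608276367188, 89.15332794189453), 79.69217681884766) [ 0.52237091 -0.27564382  0.00856816]
```

View pics/w6.png

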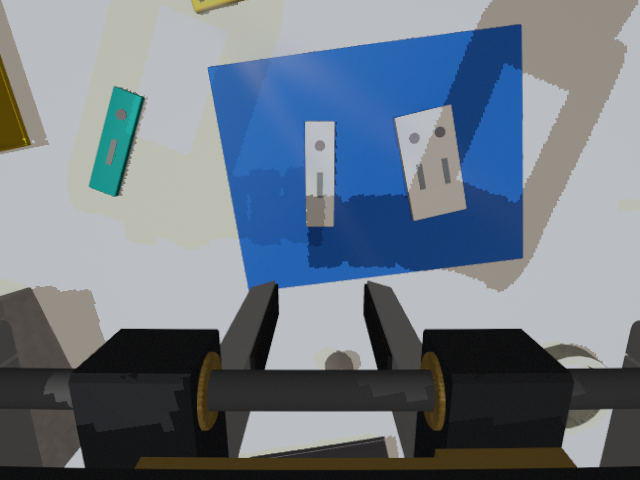

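The narrow cassette measures 25.1 x 89.2 mm with its centre at (0.525,-0.276), yaw -0.18. In the picture it is at (320,175), with the wide one at (430,163) well clear. Descending.

```bash
python3 - <<'E'
from h import *
c=np.array([.5250,-.2761,0])+Ro.from_euler('z',-.18).apply([-.022,0,0]); c[2]=-.007
print(c,row(c,2.962))
E
```

```text
[ 0.50335544 -0.27216135 -0.007     ] [ 0.0000e+00  1.0000e-03 -9.0000e-03  7.2500e+00 -1.5900e-01  1.4736e+01]
```

Call:
drive_tool(
  series=[
    [[0,0,-0.009,4,-0.1,3,45],[0,0,-0.009,7.25,-0.16,6,45],[0,0,-0.009,7.25,-0.16,9,45],[0,0,-0.009,7.25,-0.16,12,45],[0,0,-0.009,7.25,-0.16,14,45],[0,0,-0.009,7.25,-0.16,14.7,45],[0,0,-0.009,7.25,-0.16,14.7,45],[0,0,-0.009,7.25,-0.16,14.7,45]],
  ],
)

```text
time: 10.05
tool_pos: [0.5044, -0.2725, -0.0052]
ee_rot: [-3.141, 0.003, 2.962]
wrist_force: [-0.1, 0.8, -0.1]
width: 0.0422
```

```bash
python3 - <<'E'
from h import *
s=snap('wrist','w7.png')
c=np.array([.5250,-.2761,0])+Ro.from_euler('z',-.18).apply([-.022,0,0]); c[2]=-.022
print(row(c,2.962))
p,R,o=tool(); C=cloud(s); L=R.inv().apply((C-p).reshape(-1,3)).reshape(480,640,3)
m=(np.abs(L[...,0]-.009)<.003)&(np.abs(np.abs(L[...,1])-.026)<.008)&(L[...,2]>-.06)&(L[...,2]<-.015)
print('tip z',np.percentile(L[m][:,2],[90,95,98,99.5]),m.sum())
E
```

```text
[-1.000e-03  4.000e-03  0.000e+00  1.490e-01  3.900e-02  1.721e+00]
tip z [-0.03161681 -0.02880943 -0.02624438 -0.02469901] 1561
```

View pics/w7.png

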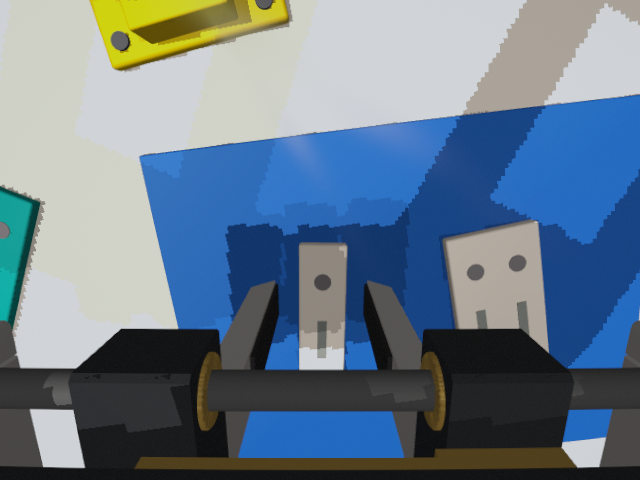

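The cassette sits centred between the fingers (columns 299–347 against finger edges 278 and 365). Lowering.

Call:
drive_tool(
  series=[
    [[0,0.003,0,0.1,0.04,0.5,45],[0,0.003,0,0.15,0.04,1.0,45],[0,0.003,0,0.15,0.04,1.4,45],[0,0.003,0,0.15,0.04,1.6,45],[0,0.003,0,0.15,0.04,1.65,45],[0,0.003,0,0.15,0.04,1.65,45]],
  ],
)

```text
time: 10.7
tool_pos: [0.5032, -0.2721, -0.0215]
ee_rot: [-3.141, 0.0, 2.962]
wrist_force: [-0.1, 0.4, 0.6]
width: 0.0422
```

Call:
drive_tool(
  series=[
    [[0,0,0,0,0,0,30],[0,0,0,0,0,0,15],[0,0,0,0,0,0,0],[0,0,0,0,0,0,0],[0,0,0,0,0,0,0],[0,0,0,0,0,-0.5,0],[0,0,0,0,0,-1.5,0],[0,0,0,0,0,-3,0],[0,0,0,0,0,-5,0],[0,0,0,0,0,-8,0],[0,0,0,0,0,-10,0],[0,0,0,0,0,-10,0]],
  ],
)

```text
time: 11.9
tool_pos: [0.5059, -0.2738, 0.0842]
ee_rot: [-3.137, 0.01, 2.962]
wrist_force: [-0.5, -0.1, -0.5]
width: 0.0246
```

```bash
python3 - <<'E'
from h import *
s=snap('wrist','w8.png'); p,R,o=tool();C=cloud(s); L=R.inv().apply((C-p).reshape(-1,3)).reshape(480,640,3)
hsv=cv2.cvtColor(s['img'],cv2.COLOR_BGR2HSV)
m=(hsv[...,1]<80)&(hsv[...,2]>90)&(L[...,2]<-.01)&(L[...,2]>-.05)&(np.abs(L[...,1])<.03)
print(m.sum(),np.percentile(L[m],[1,50,99],axis=0).round(4))
# fit heading+top plane
q=L[m];A=np.c_[q[:,:2],np.ones(len(q))];print('plane',np.linalg.lstsq(A,q[:,2],rcond=None)[0])
E
```

```text
5698 [[-0.0673 -0.013  -0.0339]
 [-0.0084 -0.0011 -0.0325]
 [ 0.0215  0.0113 -0.0308]]
plane [ 0.00455811  0.00519024 -0.03238612]
```

View pics/w8.png

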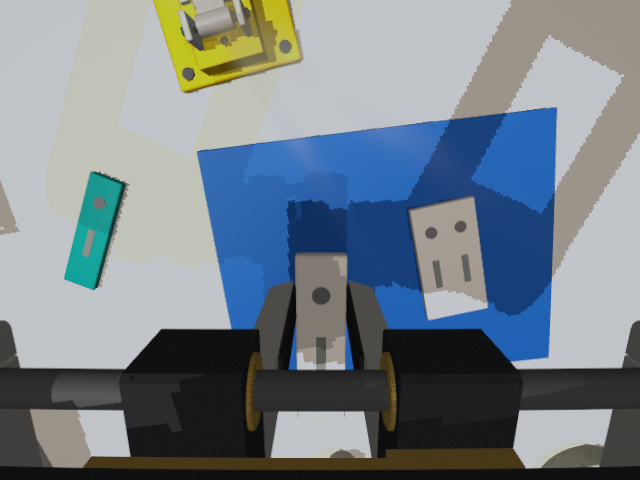

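Cassette held: 24.6 mm opening, its centre 22.9 mm ahead of the tool, level with it. Carrying it to above the tongue with the front edge about 10 mm before the mouth.

```bash
python3 - <<'E'
from h import *
print(row(stand([-.123,0.0004,.10]),2.952)); print(row(stand([-.123,.0004,.02]),2.952))
E
```

```text
[-3.0000e-03  6.0000e-03  1.0000e-02  8.3120e+00  3.6416e+01 -2.0180e+00]
[-3.0000e-03  6.0000e-03  1.0000e-02  8.3580e+00  3.6444e+01  5.9820e+00]
```

Call:
drive_tool(
  series=[
    [[-0.003,0.006,0.01,0.7,3,-1.9,0],[-0.003,0.006,0.01,1.4,6,-2,0],[-0.003,0.006,0.01,2.3,10,-2,0],[-0.003,0.006,0.01,3.2,14,-2,0],[-0.003,0.006,0.01,4.1,18,-2,0],[-0.003,0.006,0.01,5,22,-2,0],[-0.003,0.006,0.01,6,26,-2,0],[-0.003,0.006,0.01,6.9,30,-2,0],[-0.003,0.006,0.01,7.8,34,-2,0],[-0.003,0.006,0.01,8.3,36.4,-2,0],[-0.003,0.006,0.01,8.3,36.4,-2,0],[-0.003,0.006,0.01,8.3,36.4,-2,0],[-0.003,0.006,0.01,8.3,36.4,-2,0]],
  ],
)

```text
time: 13.25
tool_pos: [0.4875, 0.099, 0.0991]
ee_rot: [-3.14, -0.001, 2.951]
wrist_force: [0.3, 0.5, 0.1]
width: 0.0242
```

```bash
python3 - <<'E'
from h import *
p,R,o=tool();print(p,o['ee_rot'],o['wrist_force'],o['width'])
print(row(stand([-.123,.0004,.0115]),2.952))
s=snap('scene'); u=proj(s,stand([-.06,0,.03]))[0].astype(int); x0,y0=u-[80,80]
cv2.imwrite('pics/s9.png',cv2.resize(s['img'][y0:y0+140,x0:x0+170],None,fx=4,fy=4,interpolation=cv2.INTER_CUBIC))
E
```

```text
[0.4875436  0.09904711 0.09914029] [-3.14027147e+00 -1.34576228e-03  2.95113134e+00] [0.25644426 0.52106135 0.1270801 ] 0.024181620924466907
[-1.000e-03 -1.000e-03 -1.000e-03 -1.200e-02  1.350e-01  8.764e+00]
```

View pics/s9.png

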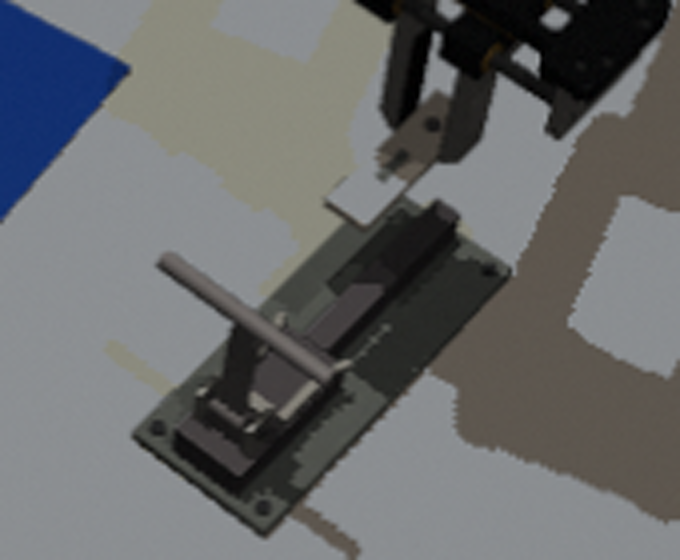

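The clip is upright and the held cassette hangs over the tongue. Lowering to about 4 mm above the deck.

Call:
drive_tool(
  series=[
    [[0,0,0,0,0.14,3,0],[0,0,0,0,0.14,5.5,0],[0,0,0,0,0.14,7.5,0],[0,0,0,0,0.14,8.5,0],[0,0,0,0,0.14,8.75,0],[0,0,0,0,0.14,8.75,0],[0,0,0,0,0.14,8.75,0]],
  ],
)

```text
time: 14.0
tool_pos: [0.489, 0.1, 0.0131]
ee_rot: [-3.141, 0.001, 2.95]
wrist_force: [-0.1, -1.4, 0.8]
width: 0.0243
```

Call:
drive_tool(
  series=[
    [[0,0,0,0,0,0.15,0],[0,0,0,0,0,0.25,0],[0,0,0,0,0,0.35,0],[0,0,0,0,0,0.35,0]],
  ],
)

```text
time: 14.4
tool_pos: [0.4889, 0.1001, 0.0096]
ee_rot: [-3.141, 0.001, 2.95]
wrist_force: [-0.1, 0.2, 0.4]
width: 0.0246
```

Call:
drive_tool(
  series=[
    [[0,0,0,0,0,0.1,0],[0,0,0,0,0,0.15,0],[0,0,0,0,0,0.15,0]],
  ],
)

```text
time: 14.7
tool_pos: [0.4888, 0.1001, 0.008]
ee_rot: [-3.141, 0.001, 2.95]
wrist_force: [-0.2, 0.3, -0.1]
width: 0.0243
```

Call:
drive_tool(
  series=[
    [[0,0,0,0,0,0.07,0],[0,0,0,0,0,0.07,0]],
  ],
)

```text
time: 14.9
tool_pos: [0.4887, 0.1001, 0.0071]
ee_rot: [-3.141, 0.001, 2.95]
wrist_force: [0.3, -0.3, 0.1]
width: 0.0244
```

Call:
drive_tool(
  series=[
    [[0,0,0,0,0,0.07,0],[0,0,0,0,0,0.07,0]],
  ],
)

```text
time: 15.1
tool_pos: [0.4888, 0.1001, 0.0066]
ee_rot: [-3.141, 0.001, 2.95]
wrist_force: [0.1, -0.5, 0.6]
width: 0.0246
```

Call:
drive_tool(
  series=[
    [[0,0,0,0,0,0.05,0],[0,0,0,0,0,0.05,0]],
  ],
)

```text
time: 15.3
tool_pos: [0.4888, 0.1001, 0.0066]
ee_rot: [-3.141, 0.001, 2.95]
wrist_force: [-1.1, -0.4, 3.6]
width: 0.0245
```

Call:
drive_tool(
  series=[
    [[0,0,0,0,0,0.05,0],[0,0,0,0,0,0.05,0]],
  ],
)

```text
time: 15.5
tool_pos: [0.4888, 0.1001, 0.0066]
ee_rot: [-3.141, 0.001, 2.95]
wrist_force: [-3.1, 0.4, 4.9]
width: 0.0246
```

```bash
python3 - <<'E'
from h import *
p,R,o=tool();print('tool in stand',Ro.from_euler('z',-SY).apply(p-SO),o['wrist_force'],o['ee_rot'])
E
```

```text
tool in stand [-0.12192625  0.0004629   0.00658287] [-3.07787471  0.41051245  4.85090703] [-3.14107631e+00  1.14066629e-03  2.95040847e+00]
```

Deck contact at z=6.6 mm, just as predicted. Lifting a hair and sliding in, first 25 mm.

Call:
drive_tool(
  series=[
    [[0,0,0,0,0,-0.05,0],[0,0,0,-0.4,-0.03,-0.05,0],[0,0,0,-0.8,-0.03,-0.05,0],[0,0,0,-1.2,-0.03,-0.05,0],[0,0,0,-1.6,-0.03,-0.05,0],[0,0,0,-2.0,-0.03,-0.05,0],[0,0,0,-2.4,-0.03,-0.05,0],[0,0,0,-2.4,-0.03,-0.05,0]],
  ],
)

```text
time: 16.3
tool_pos: [0.5129, 0.0951, 0.0071]
ee_rot: [-3.141, 0.001, 2.95]
wrist_force: [-0.4, -0.4, -0.1]
width: 0.0245
```

```bash
python3 - <<'E'
from h import *
p,R,o=tool();print('tool in stand',Ro.from_euler('z',-SY).apply(p-SO),o['wrist_force'],o['wrist_torque'],o['ee_rot'])
s=snap('scene'); u=proj(s,stand([-.06,0,.03]))[0].astype(int); x0,y0=u-[80,80]
cv2.imwrite('pics/s10.png',cv2.resize(s['img'][y0:y0+140,x0:x0+170],None,fx=4,fy=4,interpolation=cv2.INTER_CUBIC))
E
```

```text
tool in stand [-9.73476744e-02  9.69452332e-05  7.07340456e-03] [-0.39444942 -0.41878658 -0.09365187] [ 0.06385797 -0.15883005  0.02796172] [-3.14104161e+00  1.35549866e-03  2.95020280e+00]
```

View pics/s10.png

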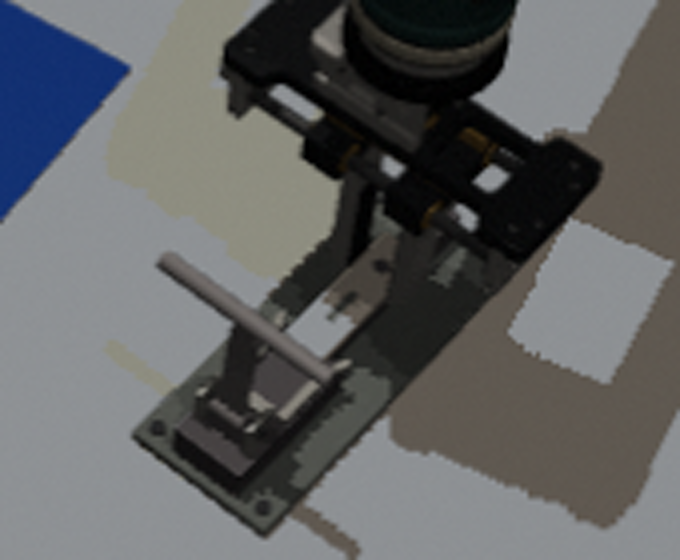

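The cassette's front is between the guides with no side force. On to about 4 mm from the stop.

Call:
drive_tool(
  series=[
    [[0,0,0,-0.4,0,0,0],[0,0,0,-0.8,0,0,0],[0,0,0,-1.2,0,0,0],[0,0,0,-1.6,0,0,0],[0,0,0,-2.0,0,0,0],[0,0,0,-2.3,0,0,0],[0,0,0,-2.5,0,0,0],[0,0,0,-2.5,0,0,0]],
  ],
)

```text
time: 17.15
tool_pos: [0.5373, 0.0904, 0.0071]
ee_rot: [-3.141, 0.001, 2.95]
wrist_force: [0.1, -0.4, -0.9]
width: 0.0245
```

Call:
drive_tool(
  series=[
    [[0,0,0,-0.08,0,0,0],[0,0,0,-0.16,0,0,0]],
  ],
)

```text
time: 17.35
tool_pos: [0.5389, 0.0901, 0.007]
ee_rot: [-3.141, 0.001, 2.95]
wrist_force: [-0.7, 0.3, -0.7]
width: 0.0243
```

Call:
drive_tool(
  series=[
    [[0,0,0,-0.05,0,0,0],[0,0,0,-0.1,0,0,0]],
  ],
)

```text
time: 17.55
tool_pos: [0.5398, 0.0899, 0.007]
ee_rot: [-3.141, 0.001, 2.95]
wrist_force: [0.2, -0.1, 0.0]
width: 0.0244
```

Call:
drive_tool(
  series=[
    [[0,0,0,-0.05,0,0,0],[0,0,0,-0.05,0,0,0]],
  ],
)

```text
time: 17.75
tool_pos: [0.5404, 0.0898, 0.0071]
ee_rot: [-3.141, 0.001, 2.95]
wrist_force: [1.0, -0.2, 0.4]
width: 0.0243
```

Call:
drive_tool(
  series=[
    [[0,0,0,-0.05,0,0,0],[0,0,0,-0.05,0,0,0]],
  ],
)

```text
time: 17.95
tool_pos: [0.5409, 0.0897, 0.0071]
ee_rot: [-3.141, 0.001, 2.95]
wrist_force: [-0.6, -0.1, -0.4]
width: 0.0245
```

Call:
drive_tool(
  series=[
    [[0,0,0,-0.04,0,0,0],[0,0,0,-0.04,0,0,0]],
  ],
)

```text
time: 18.15
tool_pos: [0.5414, 0.0896, 0.0071]
ee_rot: [-3.141, 0.001, 2.95]
wrist_force: [0.6, -0.3, 0.2]
width: 0.0247
```

Call:
drive_tool(
  series=[
    [[0,0,0,-0.04,0,0,0],[0,0,0,-0.04,0,0,0]],
  ],
)

```text
time: 18.35
tool_pos: [0.5418, 0.0895, 0.0071]
ee_rot: [-3.141, 0.001, 2.95]
wrist_force: [0.2, 0.1, -0.7]
width: 0.0245
```

Call:
drive_tool(
  series=[
    [[0,0,0,-0.04,0,0,0],[0,0,0,-0.04,0,0,0]],
  ],
)

```text
time: 18.55
tool_pos: [0.5422, 0.0895, 0.0071]
ee_rot: [-3.141, 0.001, 2.95]
wrist_force: [-0.1, -0.7, 0.2]
width: 0.0242
```

Call:
drive_tool(
  series=[
    [[0,0,0,-0.04,0,0,0],[0,0,0,-0.04,0,0,0]],
  ],
)

```text
time: 18.75
tool_pos: [0.5427, 0.0893, 0.0071]
ee_rot: [-3.141, 0.001, 2.95]
wrist_force: [-0.1, 0.1, -0.5]
width: 0.0239
```

Call:
drive_tool(
  series=[
    [[0,0,0,-0.04,0,0,0],[0,0,0,-0.04,0,0,0]],
  ],
)

```text
time: 18.95
tool_pos: [0.5426, 0.0893, 0.0069]
ee_rot: [-3.141, 0.0, 2.95]
wrist_force: [-1.0, -0.0, 0.0]
width: 0.0242
```

Call:
drive_tool(
  series=[
    [[0,0,0,-0.04,0,0,0],[0,0,0,-0.04,0,0,0]],
  ],
)

```text
time: 19.15
tool_pos: [0.5426, 0.0893, 0.0068]
ee_rot: [-3.141, -0.001, 2.95]
wrist_force: [-1.7, 0.3, 0.5]
width: 0.0244
```

Call:
drive_tool(
  series=[
    [[0,0,0,-0.04,0,0,0],[0,0,0,-0.04,0,0,0]],
  ],
)

```text
time: 19.35
tool_pos: [0.5426, 0.0893, 0.0068]
ee_rot: [-3.141, -0.002, 2.95]
wrist_force: [-2.7, 0.4, 0.1]
width: 0.0242
```

Stop contact: position holds at x=0.5426 and the reaction is building to 2.7 N. A slightly firmer hold.

Call:
drive_tool(
  series=[
    [[0,0,0,-0.06,0,0,0],[0,0,0,-0.06,0,0,0],[0,0,0,-0.06,0,0,0]],
  ],
)

```text
time: 19.65
tool_pos: [0.5426, 0.0893, 0.0067]
ee_rot: [-3.141, -0.003, 2.95]
wrist_force: [-4.6, 0.8, 2.4]
width: 0.0244
```

Call:
drive_tool(
  series=[
    [[0,0,0,-0.01,0,0,8],[0,0,0,0,0,0,40],[0,0,0,0,0,0,45],[0,0,0,0,0,0,45],[0,0,0,0,0,-1,45],[0,0,0,0,0,-3,45],[0,0,0,1,0,-6,45],[0,0,0,4,0,-10,45],[0,0,0,6,0,-14,45],[0,0,0,6,0,-16,45],[0,0,0,6,0,-16,45]],
  ],
)

```text
time: 20.75
tool_pos: [0.4867, 0.1011, 0.1723]
ee_rot: [3.14, 0.007, 2.951]
wrist_force: [0.1, -0.4, -0.0]
width: 0.0421
```

```bash
python3 - <<'E'
from h import *
s=snap('wrist','w11.png'); p,R,o=tool();print(p,o['width'])
s=snap('scene'); u=proj(s,stand([-.06,0,.03]))[0].astype(int); x0,y0=u-[80,80]
cv2.imwrite('pics/s11.png',cv2.resize(s['img'][y0:y0+140,x0:x0+170],None,fx=4,fy=4,interpolation=cv2.INTER_CUBIC))
E
```

```text
[0.48552104 0.10094207 0.16929411] 0.0424568423677746
```

View pics/w11.png

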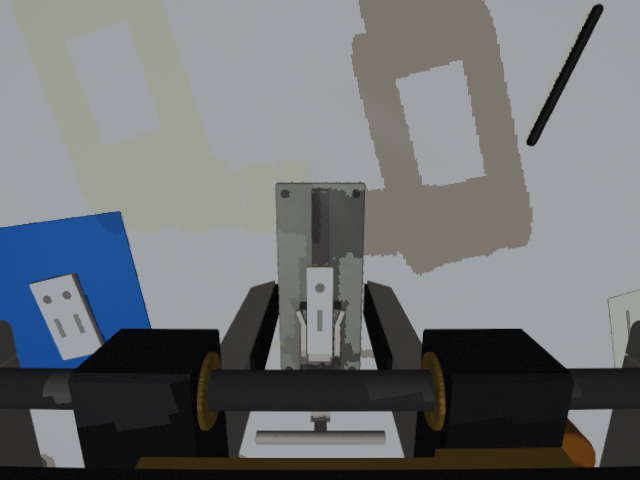

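View pics/s11.png

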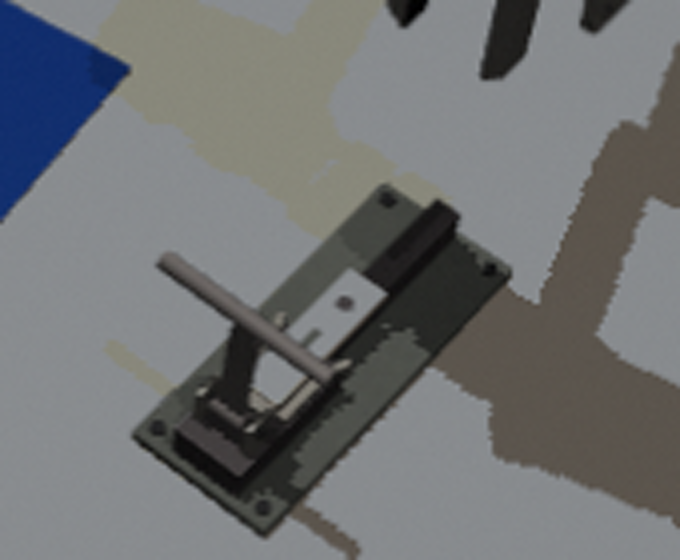

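The wrist view shows the cassette from (319,267) to (319,358) lying between the guides, and the clip still upright. Next I measure the seating.

```bash
python3 - <<'E'
from h import *
s=load('wrist')
f=lambda c,z: (Ro.from_euler('z',-SY).apply(at_z(s,c,z)-SO)*1000).round(1)
print(f([(307,267),(333,267),(333,358),(307,359)],.037))
print(f([(277,184),(363,184)],.008))
C=cloud(s); print('z top',np.median(C[275:340,312:328,2]))
print(row(stand([.018,-.034,.16]),1.381), row(stand([.018,-.10,.16]),1.381))
E
```

```text
[[-90.2 -11.6  37. ]
 [-90.2  12.4  37. ]
 [  3.8  13.1  37. ]
 [  4.8 -12.6  37. ]]
[[-163.7  -40.4    8. ]
 [-163.6   41.3    8. ]]
z top 0.036464270111114416
[-2.0000e-03 -1.0000e-03  1.5690e+00 -1.4441e+01 -3.3950e+00  6.7700e-01] [-2.0000e-03 -1.0000e-03  1.5690e+00 -1.4454e+01 -9.9950e+00  6.8100e-01]
```

Rear edge at -90.2 mm and top at 36.5 mm, so it is seated flat. Now back to the bar.

Call:
drive_tool(
  series=[
    [[0,0,0.14,-1.3,-0.3,0.4,45],[0,0,0.28,-2.6,-0.6,0.7,45],[0,0,0.42,-3.9,-0.9,0.7,45],[0,0,0.56,-5.2,-1.2,0.7,45],[0,0,0.7,-6.5,-1.5,0.7,45],[0,0,0.84,-7.8,-1.8,0.7,45],[0,0,0.98,-9.1,-2.1,0.7,45],[0,0,1.12,-10.4,-2.4,0.7,45],[0,0,1.26,-11.7,-2.7,0.7,45],[0,0,1.4,-13,-3.1,0.7,45],[0,0,1.54,-14.5,-3.4,0.7,45],[0,0,1.569,-14.5,-3.4,0.7,45],[0,0,1.569,-14.5,-3.4,0.7,45],[0,0,1.569,-14.5,-3.4,0.7,45]],
  ],
)

```text
time: 22.25
tool_pos: [0.6194, 0.04, 0.1586]
ee_rot: [-3.137, 0.001, 1.383]
wrist_force: [0.3, 0.3, -0.4]
width: 0.0421
```

```bash
python3 - <<'E'
from h import *
s=snap('wrist','w12.png'); print(row(stand([.019,-.034,.086]),1.381))
p,R,o=tool();C=cloud(s)
Q=Ro.from_euler('z',-SY).apply((C-SO).reshape(-1,3)).reshape(480,640,3)
m=(np.abs(Q[...,1])<.055)&(Q[...,0]>-.01)&(Q[...,0]<.04)&(Q[...,2]>.12)&(Q[...,2]<.14); m[282:]=0
print(m.sum(),np.percentile(Q[m],[2,50,98],axis=0).round(4))
E
```

```text
[-3.000e-03  1.000e-03  2.000e-03 -6.000e-03  1.440e-01  7.313e+00]
2381 [[ 0.0161 -0.0418  0.1265]
 [ 0.0205  0.0066  0.1297]
 [ 0.0252  0.0482  0.1315]]
```

View pics/w12.png

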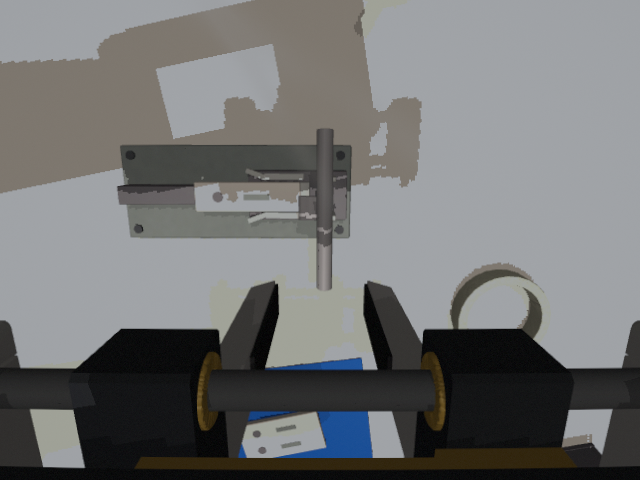

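The bar is at column 325, x=20.5 mm, z≈126 mm, and the fingers' middle is at 321. I shift 3 mm, descend and close.

Call:
drive_tool(
  series=[
    [[-0.003,0,0.002,0,0.29,1.5,45],[-0.003,0,0.002,0,0.29,3.5,45],[-0.003,0,0.002,0,0.29,5.5,45],[-0.003,0,0.002,0,0.29,6.9,45],[-0.003,0,0.002,0,0.29,7.3,45],[-0.003,0,0.002,0,0.29,7.3,45],[-0.003,0,0.002,0,0.29,7.3,20],[-0.003,0,0.002,0,0.29,7.3,0],[-0.003,0,0.002,0,0.29,7.3,0],[-0.003,0,0.002,0,0.29,7.3,0],[-0.003,0,0.002,0,0.29,7.3,0],[-0.003,0,0.002,0,0.29,7.3,0]],
  ],
)

```text
time: 23.5
tool_pos: [0.6214, 0.0397, 0.0866]
ee_rot: [-3.14, 0.001, 1.381]
wrist_force: [-4.5, 1.4, 4.9]
width: 0.0089
```

```bash
python3 - <<'E'
from h import *
p,R,o=tool();b=Ro.from_euler('z',-SY).apply(p-SO);print('tool in stand',b,o['wrist_force'],o['width'])
r=80.1;f0=.05
phi=np.arccos((22-b[0]*1000)/r); print('th est',phi-f0)
x0=22-r*np.cos(phi);z0=r*np.sin(phi)
for th in [1.4,1.3,1.2,1.1,1.0,.9,.8,.7,.6,.5,.4,.3,.25,.2,.15,.11]: print(th,((22-r*np.cos(f0+th)-x0)/10).round(2),((z0-r*np.sin(f0+th))/10).round(2))
E
```

```text
tool in stand [ 0.01961325 -0.0338888   0.08663776] [-4.49234492  1.37028313  4.87160171] 0.00893593522914633
th est 1.4909948467877734
1.4 -0.73 0.05
1.3 -1.52 0.19
1.2 -2.29 0.41
1.1 -3.03 0.7
1.0 -3.75 1.06
0.9 -4.42 1.49
0.8 -5.05 1.99
0.7 -5.62 2.55
0.6 -6.14 3.16
0.5 -6.59 3.82
0.4 -6.97 4.52
0.3 -7.29 5.26
0.25 -7.41 5.64
0.2 -7.52 6.02
0.15 -7.61 6.42
0.11 -7.67 6.73
```

Call:
drive_tool(
  series=[
    [[0,0,0,0,-0.73,0.05,0],[0,0,0,0,-1.52,0.19,0],[0,0,0,0,-2.29,0.41,0],[0,0,0,0,-3.03,0.7,0],[0,0,0,0,-3.75,1.06,0],[0,0,0,0,-4.42,1.49,0],[0,0,0,0,-5.05,1.99,0],[0,0,0,0,-5.62,2.55,0],[0,0,0,0,-6.14,3.16,0],[0,0,0,0,-6.59,3.82,0],[0,0,0,0,-6.59,3.82,0]],
  ],
)

```text
time: 24.6
tool_pos: [0.5551, 0.0526, 0.0464]
ee_rot: [-3.137, 0.001, 1.381]
wrist_force: [3.9, 1.6, -1.9]
width: 0.0089
```

```bash
cat > st.py <<'E'
from h import *
p,R,o=tool();b=Ro.from_euler('z',-SY).apply(p-SO)*1000;print('tool in stand',b,o['wrist_force'],o['width'])
# reference: closed grasp at stand x? bar z0 from open: phi=1.54
r=80.1;f0=.05
print('th from z',np.arcsin((b[2]-86.64+r*np.sin(1.541))/r)-f0,'from x',np.arccos((22-b[0])/r)-f0)
for th in [.4,.3,.25,.2,.17,.15,.13,.11]: print(th,((22-r*np.cos(f0+th)-b[0])/10).round(2),((b[2]-86.64+r*np.sin(1.541)-r*np.sin(f0+th))/10).round(2))
E
python3 st.py
```

```text
tool in stand [-47.90246122 -33.71638404  46.43150973] [ 3.86436471  1.58554038 -1.91836329] 0.008941836267652792
th from z 0.4708037272507876 from x 0.46011184312627434
0.4 -0.22 0.5
0.3 -0.53 1.24
0.25 -0.66 1.62
0.2 -0.77 2.0
0.17 -0.83 2.24
0.15 -0.86 2.39
0.13 -0.89 2.55
0.11 -0.92 2.71
```

Call:
drive_tool(
  series=[
    [[0,0,0,0,-0.22,0.5,0],[0,0,0,0,-0.4,0.9,0],[0,0,0,0,-0.53,1.24,0],[0,0,0,0,-0.66,1.62,0],[0,0,0,0,-0.77,2.0,0],[0,0,0,0,-0.77,2.0,0],[0,0,0,0,-0.77,2.0,0]],
  ],
)

```text
time: 25.3
tool_pos: [0.5471, 0.0541, 0.0261]
ee_rot: [-3.136, 0.001, 1.381]
wrist_force: [1.8, 1.8, -2.8]
width: 0.0091
```

```bash
python3 st.py
```

```text
tool in stand [-56.06500949 -33.73319827  26.08952773] [ 1.78495372  1.77452662 -2.7991161 ] 0.009070793115175226
th from z 0.1960967108789014 from x 0.1758934858386692
0.4 0.59 -1.53
0.3 0.28 -0.8
0.25 0.15 -0.42
0.2 0.05 -0.03
0.17 -0.01 0.2
0.15 -0.04 0.36
0.13 -0.07 0.52
0.11 -0.1 0.68
```

Call:
drive_tool(
  series=[
    [[0,0,0,0,-0.02,0.15,0],[0,0,0,0,-0.04,0.3,0],[0,0,0,0,-0.05,0.4,0],[0,0,0,0,-0.05,0.4,0]],
  ],
)

```text
time: 25.7
tool_pos: [0.546, 0.0543, 0.0217]
ee_rot: [-3.134, 0.001, 1.381]
wrist_force: [1.2, 2.1, -1.9]
width: 0.009
```

Call:
drive_tool(
  series=[
    [[0,0,0,0,-0.01,0.08,0],[0,0,0,0,-0.01,0.08,0]],
  ],
)

```text
time: 25.9
tool_pos: [0.5458, 0.0544, 0.0209]
ee_rot: [-3.134, 0.001, 1.382]
wrist_force: [1.2, 2.6, -0.4]
width: 0.009
```

Call:
drive_tool(
  series=[
    [[0,0,0,0,-0.01,0.07,0],[0,0,0,0,-0.01,0.07,0]],
  ],
)

```text
time: 26.1
tool_pos: [0.5457, 0.0544, 0.0202]
ee_rot: [-3.134, 0.001, 1.381]
wrist_force: [0.5, 2.4, -0.4]
width: 0.009
```

Call:
drive_tool(
  series=[
    [[0,0,0,0,-0.01,0.05,0],[0,0,0,0,-0.01,0.05,0]],
  ],
)

```text
time: 26.3
tool_pos: [0.5456, 0.0544, 0.0198]
ee_rot: [-3.134, 0.001, 1.382]
wrist_force: [0.6, 2.4, -0.3]
width: 0.009
```

Call:
drive_tool(
  series=[
    [[0,0,0,0,0,0.04,0],[0,0,0,0,0,0.04,0]],
  ],
)

```text
time: 26.5
tool_pos: [0.5455, 0.0544, 0.0191]
ee_rot: [-3.134, 0.001, 1.381]
wrist_force: [0.3, 1.2, -1.7]
width: 0.0089
```

```bash
python3 st.py|head -2; python3 - <<'E'
from h import *
s=snap('wrist','w13.png')
E
```

```text
tool in stand [-57.66187534 -33.75154659  19.09816362] [ 0.29092384  1.1585692  -1.65680035] 0.008905880080406455
th from z 0.10698114709324667 from x 0.054639520583794704
```

View pics/w13.png

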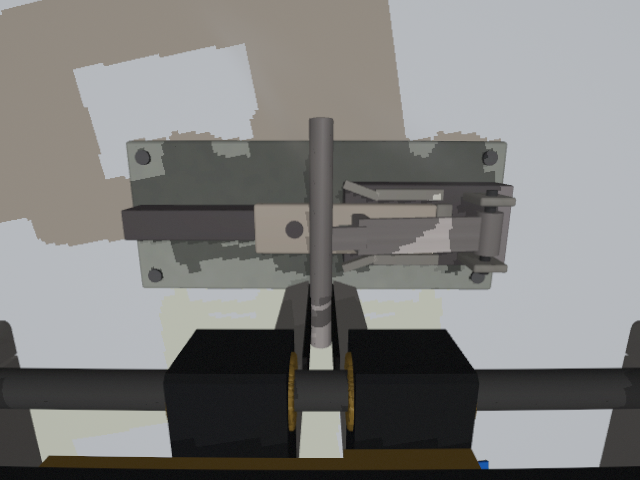

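The clip arm lies over the cassette, with the bar at column 320. Now I lower by small steps until the cassette takes the load.

Call:
drive_tool(
  series=[
    [[0,0,0,0,0,0.04,0],[0,0,0,0,0,0.04,0]],
  ],
)

```text
time: 26.75
tool_pos: [0.5453, 0.0544, 0.0185]
ee_rot: [-3.134, 0.001, 1.382]
wrist_force: [-0.0, 1.8, -1.3]
width: 0.0088
```

Call:
drive_tool(
  series=[
    [[0,0,0,0,0,0.04,0],[0,0,0,0,0,0.04,0]],
  ],
)

```text
time: 26.95
tool_pos: [0.5453, 0.0545, 0.018]
ee_rot: [-3.133, 0.001, 1.382]
wrist_force: [0.6, 1.7, -1.0]
width: 0.0091
```

Call:
drive_tool(
  series=[
    [[0,0,0,0,0,0.04,0],[0,0,0,0,0,0.04,0]],
  ],
)

```text
time: 27.15
tool_pos: [0.5452, 0.0545, 0.0176]
ee_rot: [-3.133, 0.001, 1.382]
wrist_force: [-1.0, 1.3, -1.0]
width: 0.0088
```

Call:
drive_tool(
  series=[
    [[0,0,0,0,0,0.05,0],[0,0,0,0,0,0.05,0]],
  ],
)

```text
time: 27.35
tool_pos: [0.5451, 0.0545, 0.0171]
ee_rot: [-3.133, 0.001, 1.382]
wrist_force: [-0.2, 1.2, -0.3]
width: 0.0087
```

Call:
drive_tool(
  series=[
    [[0,0,0,0,0,0.05,0],[0,0,0,0,0,0.05,0]],
  ],
)

```text
time: 27.55
tool_pos: [0.5451, 0.0545, 0.0166]
ee_rot: [-3.133, 0.001, 1.382]
wrist_force: [-0.4, 1.2, 0.1]
width: 0.009
```

```bash
python3 st.py|head -2; python3 - <<'E'
from h import *
s=snap('wrist'); C=cloud(s)
Q=Ro.from_euler('z',-SY).apply((C-SO).reshape(-1,3)).reshape(480,640,3)*1000
for y in range(-44,48,8):
    m=(np.abs(Q[...,1]-y)<4)&(Q[...,0]>-70)&(Q[...,0]<-45)&(Q[...,2]>45); m[290:]=0
    if m.sum()>10: print(y,m.sum(),np.percentile(Q[...,2][m],95).round(2),np.median(Q[...,0][m]).round(1))
m=(np.abs(Q[...,1])<6)
for x in range(-90,20,8):
    k=m&(np.abs(Q[...,0]-x)<4); print(x,np.median(Q[...,2][k]).round(2))
E
```

```text
tool in stand [-58.13307922 -33.74456377  16.63161523] [-0.41665578  1.19290656  0.06949167] 0.009005017414245357
th from z 0.07587597724985888 from x nan
-28 175 54.24 -63.0
-20 296 63.61 -56.6
-12 388 63.61 -57.1
-4 569 63.62 -55.0
4 657 63.74 -54.6
12 450 63.78 -56.9
20 467 63.86 -56.7
28 477 63.73 -57.1
36 1248 220.7 -55.5
44 496 63.77 -57.1
-90 37.54
-82 158.01
-74 158.93
-66 158.93
-58 151.65
-50 155.4
-42 158.27
-34 158.41
-26 150.09
-18 53.42
-10 52.57
-2 51.66
6 50.48
14 49.53st.py:5: RuntimeWarning: invalid value encountered in arccos
  print('th from z',np.arcsin((b[2]-86.64+r*np.sin(1.541))/r)-f0,'from x',np.arccos((22-b[0])/r)-f0)
```

Depth shows the bar top at 63.7 mm, i.e. θ≈0.11, so the clip rests on the cassette or almost does. A bit more, to be sure the load has transferred.

Call:
drive_tool(
  series=[
    [[0,0,0,0,0,0.05,0],[0,0,0,0,0,0.05,0]],
  ],
)

```text
time: 27.8
tool_pos: [0.5449, 0.0545, 0.0157]
ee_rot: [-3.133, 0.001, 1.382]
wrist_force: [0.1, 3.0, -1.5]
width: 0.0091
```

Call:
drive_tool(
  series=[
    [[0,0,0,0,0,0.05,0],[0,0,0,0,0,0.05,0]],
  ],
)

```text
time: 28.0
tool_pos: [0.5449, 0.0545, 0.0153]
ee_rot: [-3.133, 0.001, 1.382]
wrist_force: [-0.6, 1.2, 0.7]
width: 0.0089
```

```bash
python3 - <<'E'
from h import *
s=snap('wrist'); C=cloud(s)
Q=Ro.from_euler('z',-SY).apply((C-SO).reshape(-1,3)).reshape(480,640,3)*1000
for y in range(-20,32,8):
    m=(np.abs(Q[...,1]-y)<4)&(Q[...,0]>-70)&(Q[...,0]<-45)&(Q[...,2]>45); m[290:]=0
    if m.sum()>10: print(y,m.sum(),np.percentile(Q[...,2][m],95).round(2))
E
```

```text
-20 284 62.7
-12 388 62.68
-4 586 62.57
4 668 62.43
12 456 62.66
20 468 62.8
28 474 62.66
```

Call:
drive_tool(
  series=[
    [[0,0,0,0,0,0.04,0],[0,0,0,0,0,0.04,0]],
  ],
)

```text
time: 28.25
tool_pos: [0.5448, 0.0545, 0.0152]
ee_rot: [-3.133, 0.001, 1.382]
wrist_force: [-0.8, 1.7, 2.4]
width: 0.0089
```

Call:
drive_tool(
  series=[
    [[0,0,0,0,0,0.04,0],[0,0,0,0,0,0.04,0]],
  ],
)

```text
time: 28.45
tool_pos: [0.5449, 0.0546, 0.0152]
ee_rot: [-3.133, 0.001, 1.382]
wrist_force: [-1.3, 2.3, 2.8]
width: 0.0093
```

```bash
cat > bar.py <<'E'
from h import *
s=snap('wrist'); C=cloud(s)
Q=Ro.from_euler('z',-SY).apply((C-SO).reshape(-1,3)).reshape(480,640,3)*1000
a=[]
for y in range(-20,50,8):
    m=(np.abs(Q[...,1]-y)<4)&(Q[...,0]>-70)&(Q[...,0]<-45)&(Q[...,2]>45)&(Q[...,2]<80); m[290:]=0
    if m.sum()>10: a.append(np.percentile(Q[...,2][m],95).round(2))
print(a,np.median(a))
m=(Q[...,0]<-75)&(Q[...,0]>-88)&(np.abs(Q[...,1])<9)&(Q[...,2]<45)&(Q[...,2]>30); print('cas top',np.median(Q[...,2][m]))
m=(np.abs(Q[...,1])<6)&(Q[...,0]<-150)&(Q[...,2]>20)&(Q[...,2]<40);print('deck',np.median(Q[...,2][m]),m.sum())
p,R,o=tool();print(p,o['wrist_force'])
E
python3 bar.py
```

```text
[np.float64(62.5), np.float64(62.54), np.float64(62.45), np.float64(62.38), np.float64(62.56), np.float64(62.72), np.float64(62.67), np.float64(62.76), np.float64(62.68)] 62.56
cas top 36.475757037661474
deck 29.494633701561103 407
[0.54486098 0.05456754 0.01519906] [-1.65266251  1.84623875  2.95758408]
```

Contact: z stays at 15.2 mm and the upward force is 2.9 N, so the clip rests on the cassette. Letting go and rising.

Call:
drive_tool(
  series=[
    [[0,0,0,0,0,0,8],[0,0,0,0,0,0,20],[0,0,0,0,0,0,40],[0,0,0,0,0,0,40],[0,0,0,0,0,-1,40],[0,0,0,0,0,-3,40],[0,0,0,0,0,-6,40],[0,0,0,-2,0,-10,40],[0,0,0,-6,0,-14,40],[0,0,0,-8,0,-16,40],[0,0,0,-8,0,-16,40],[0,0,0,-8,0,-16,40]],
  ],
)

```text
time: 29.7
tool_pos: [0.5315, -0.0243, 0.176]
ee_rot: [-3.135, 0.0, 1.381]
wrist_force: [-0.2, -0.4, -0.4]
width: 0.0373
```

```bash
python3 bar.py; python3 - <<'E'
from h import *
s=load('wrist'); cv2.imwrite('pics/w14.png',s['img'])
s=snap('scene','s14.png')
E
```

```text
[np.float64(62.43), np.float64(62.61), np.float64(62.62), np.float64(62.34), np.float64(62.75), np.float64(62.87), np.float64(63.09), np.float64(62.73), np.float64(62.69)] 62.69
cas top 36.41878604760423
deck 29.34522863920663 162
[ 0.53084018 -0.02362739  0.17449688] [0.6011549  0.26317344 0.63380636]
```

View pics/w14.png

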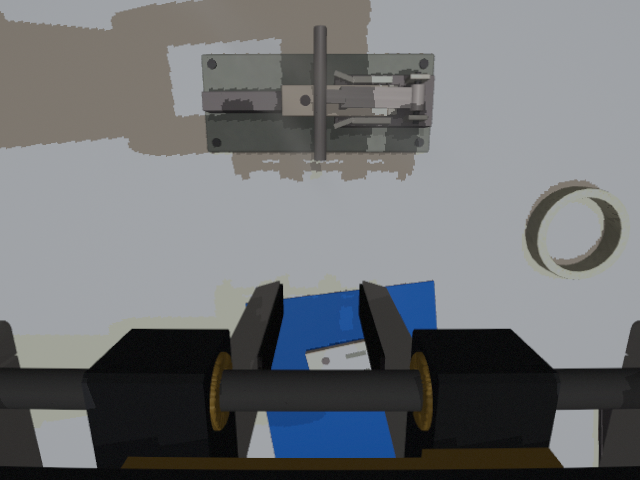

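View pics/s14.png

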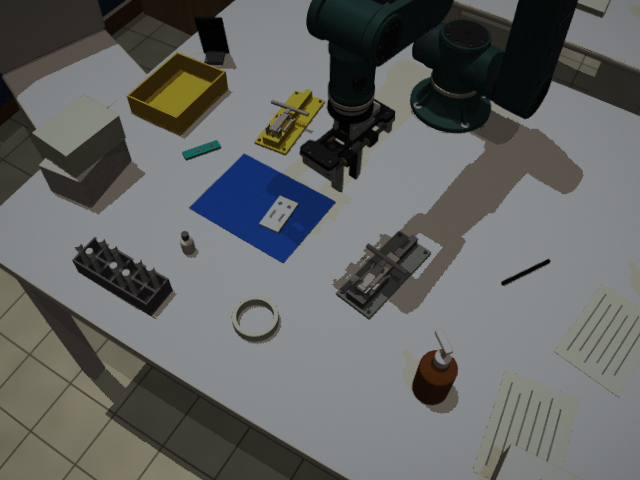

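The clip lies shut on the cassette, whose rear edge is at wrist (282,100). The other things stand as before. Last check of the rear edge, then I hand in.

```bash
python3 - <<'E'
from h import *
s=load('wrist')
print((Ro.from_euler('z',-SY).apply(at_z(s,[(282,86),(282,115)],.037)-SO)*1000).round(1), (Ro.from_euler('z',-SY).apply(at_z(s,[(203,92),(203,109)],.03)-SO)*1000).round(1))
print(robot.get_obs()['qvel'].round(3))
print(robot.close_job())
E
```

```text
[[-88.9  10.7  37. ]
 [-89.4 -12.5  37. ]] [[-157.7    7.3   30. ]
 [-158.7   -6.6   30. ]]
[ 0.01   0.013  0.012 -0.002 -0.001 -0.003]
the job is handed in; nothing more can be done
None
```

I loaded the narrow cassette into the stand and handed the job in at about 30 s. No verdict is reported, so what follows is what my own checks showed.

**What I did**
- **Clip opened:** I pinched the bar at its -y end, swung it up to about 1.49 rad and let go. It stayed open.
- **Cassette seated:** I picked the cassette off the mat and laid it on the deck with about 5 N. I slid it in against the stop and held it there at about 4.6 N for 0.3 s.
- **Clip lowered:** I took hold of the bar again and lowered it by hand until the cassette took the load (about 3 N upward at the wrist). Then I let go and backed off.

**Last checks**
- **Seating:** the cassette's rear edge measured -89 to -90 mm from the stop, where -90 mm is right. Its top was at 36.4 mm, with the deck reading 29.4 mm, so it lies flat.
- **Clip:** the bar stayed within about 0.1 mm of its height when I let go, with the clip at about 0.10 rad. I could not measure its final pressing force on the cassette.
- **Surroundings:** nothing else on the table looks moved, by eye rather than by measurement.

**What disagreed**
- **Finger tips:** the real tips are about 27 mm short of the reported TCP. A first close on the bar caught only air without touching anything, and I allowed for the difference afterwards.
- **Clip height:** while lowering, the height worked out from the tool was about 2 mm off the depth picture, so I relied on touch and force there.

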